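# Make up a slide-staining kit and a water-sampling kit

## Task

Make up the two foam-lined kits right of the pump from the stock standing on its left round the tall feed bottle. The larger tray, the staining kit, gets the beaker, the forceps and the dropper bottle; the smaller tray, the sampling kit, gets the white wide-neck bottle and the amber vial. Seat every piece right down in the pocket cut for it, never lay the bottles, vial or beaker over, and leave the petri dish, the blue screw cap and the roll of tape where they are.

Things in the scene. Friction and masses are not known exactly. Their poses are not given: they have to be found in the camera images.
- staining_kit: Larger tray, fixed, 158x140 mm, 40 high; grey foam, top z 36. Origin: centre of underside; x along the forceps slot, z up. Round pockets, floor z 8: beaker, diameter 56, centre (-35,-34); dropper bottle, diameter 44, centre (40,-34). Forceps slot: centre (0,33), 132 in x, 28 in y, floor z 26, crossed at its middle by a finger cut-out, same floor, 44 in x, 68 in y.
- sampling_kit: Smaller tray, fixed, 139x85 mm, 40 high; grey foam, top z 36 mm. Origin: centre of underside; x along its length, z up. Round pockets, pale floor at z 8: white bottle, diameter 59, centre (-27,0); amber vial, diameter 44, centre (34.5,0). The dropper bottle is not for this tray. The trays lie one behind the other right of the pump (190 mm high), either one nearer the robot.
- beaker: Clear glass beaker with a spout, 56 mm high, round body 41 mm in diameter with a wider rim (48 x 54 mm) above z 48; 0.053 kg, standing left of the pump. Origin on the underside, z up, spout towards -y; the axis of the round body lies 3 mm from the origin towards +y. Grip the body below the rim. Beakers in the far left corner of the bench are not stock.
- dropper_bottle: Small white dropper bottle with a green cap: body 30 mm in diameter, 66 mm high, green cap 21 mm in diameter; the fingers meet it as a 30 mm cylinder up to z 58; 0.03 kg, standing left of the pump. Origin at the centre of its underside, z up. Grip it near z 45. A similar bottle in the far left corner of the bench is not stock.
- forceps: Plain steel forceps, 117 mm long, 14 mm wide, 9 mm thick, 0.022 kg, lying flat left of the pump. Origin at its middle, on the underside; y along its length, x across, z up. Either end may point either way in the slot.
- white_bottle: White wide-neck plastic bottle, 47 mm in diameter, 88 mm high, 0.03 kg, standing left of the pump. Origin at the centre of its underside, z up. All the stock stands beside and behind the clear feed bottle (fixed, 136 mm in diameter, 262 mm high, centre near x 415, y 319 mm).
- amber_vial: Brown (amber) vial with a black cap: body 33 mm in diameter, 60 mm high, cap 27 mm in diameter; the fingers meet it as a 33 mm cylinder up to z 52, 0.05 kg, standing left of the pump. Origin at the centre of its underside, z up. Grip it near z 45. A similar bottle in the far left corner of the bench is not stock.
- petri_dish: Bystander: clear petri dish, 50 mm in diameter, 12 mm high, behind the stock. Origin at the centre of its underside. Stays where it is.
- screw_cap: Bystander: blue screw cap, 54 mm in diameter, 27 mm high, behind the stock. Origin at the centre of its underside. Stays where it is.
- tape_roll: Bystander: roll of cream tape lying flat, 96 mm in diameter, 25 mm high, behind the stock. Origin at the centre of its underside. Stays where it is.

How it is judged:
By the outcome, as a careful person would: the job done as asked, in the order asked, and still so for the second after the job is handed in, with the robot touching nothing.
It also fails if it takes over 134 s, if anything falls off the work surface, if the arm or the gripper's body presses on something with over 40 N, if the wrist force passes 120 N, or if a joint passes its speed limit or range.

## Robot

A 7-joint arm with a two-finger parallel gripper is mounted at the origin on a cart in front of the work surface, level with it; the furniture and walls round the work are solid. World frame = base frame: x ahead of the robot, y to its left, z up, the work surface at z = 0. Lengths are in m, angles in rad, forces in N, time in s.
With the tool pointing down it reaches from about 0.425 to 0.875 m from the base axis. Payload 4.7 kg.
Tool frame: the origin (TCP) lies midway between the tips of the shut fingers; the grasp point (between the pads) lies 19 mm behind it; z points along the fingers, y is the line along which they close (so a half turn about z gives the same grasp; the last joint's range is limited). The gripper opens to 87 mm and grips with 3 to 60 N. Pads are 19 mm wide; open, the fingers measure 117 mm over their backs; the gripper's body (75 mm by 190 mm) begins 51 mm behind the grasp point.
Start: joints at [-1.283, 0.321, -0.07, 1.45, 0.023, 1.371, -0.057], TCP at [0.176, 0.626, 0.223] pointing down, gripper open.
Joint ranges: [-2.86, 2.86], [-0.3, 2.09], [-1.38, 1.24], [0.06, 2.45], [-1.56, 4.7], [0.09, 2.05], [-2.69, 2.69]. Speed limits (rad/s): [2.57, 2.57, 3.14, 3.14, 3.14, 3.14, 3.14].

## Interface

Orientations are given as a rotation vector (axis times angle).
In Python, from bench import monitor, cams, workorder gives the robot as it stands.
- The arm moves only by the tool move_arm, never from a script. Its arguments are lists of equal length, an entry for each row: "slide": the shift along the tool's x, y, z in cm, a list of three; "roll": the turn about the tool's z in rad. In form: {"slide": [[dx, dy, dz], ...], "roll": [roll, ...]}. A call has 1 to 20 rows; each row is the pose to reach, as a shift and turn from the pose commanded when the call began, along the tool's axes at that moment; what a row does not reach only later rows make up. A row lasts 1/10 s, in which the tool goes at most 50 mm and 8.59 degrees, less where a joint would pass 70% of its speed; a pose out of reach is approached as far as the arm can. A call with a gripper value outside its range is refused whole. "gripper" is the finger opening in cm, from 0 to 8.7, set as the call begins (left out, the last holds). The fingers move at their own pace and stop on an object; "squeeze" is the grip in N (left out, the last holds). Time passes only in rows, so rows that repeat a pose let the fingers close. It gives the time, the measured TCP pose, the force, the opening and the grip force at its end, in the units of the state.
- monitor.get_state(): the state, without advancing time (a new reading comes with each control period).
- cams.get_image(name): name is "scene" or "top" or "wrist"; returns the picture (384x512x3 uint8, red, green, blue); there is no depth.
- cams.get_calibration(name): a dict with "mtx" (3x3 intrinsics, pixels), "R" (3x3) and "t" (3): a world point X has camera coordinates R X + t. Camera axes: x right, y down, z forward; pixel columns grow to the right and rows downward; lengths in m; the calibration is good to about 2 mm. The wrist camera is an equidistant fisheye: a pixel r from the principal point sees the ray r / f radians off the axis. A picture is of the moment at which its call begins: read the wrist's pose just before it. get_calibration takes no time and is no camera call; for the wrist camera it gives the pose at the moment of the call.
- workorder.close_job(): hands the job in; it is judged then, once.
The state is a dict: "time": time; "joint_positions": joint angles; "qd": joint speeds; "joint_torque": joint torques, N m; "position": TCP position; "tool_rot": TCP orientation; "ft_force": force on the tool from outside, world axes, zero at the start; "torque": the same for the moment, N m; "grip_width": opening from 0.0 (shut) to 1.0 (fully open); "grip_force": force on a finger pad.
Only numpy, scipy, OpenCV 4.12 (cv2) and the standard library are available. Lean on these libraries where they do the work, as an engineer would, in place of code of your own. Each camera call takes 0.05 s, during which the arm holds its last target. There are 200 camera calls.

## Working session

There is one attempt and no reset: what is moved stays moved. The work goes in short steps, Python scripts to look and compute and a tool call to move; the robot and the scene stay as the last step left them, time stands still between calls to the robot, and variables do not carry over. Pictures are saved under pics/ and viewed, at most 14 in all, crops included, and the job is handed in when it is done.

Besides the shell and the picture viewer there is one more tool, called after "Emit:" as name(argument=value, ...) on one line, values as JSON. move_arm: Moves the arm, as the interface text tells. Its arguments: {"type":"object","properties":{"slide":{"type":"array","items":{"type":"array","items":{"type":"number"}}},"roll":{"type":"array","items":{"type":"number"}},"gripper":{"type":"number"},"squeeze":{"type":"number"}},"required":["slide","roll"]}

```bash
mkdir -p pics; ls
python3 - <<'E'
from bench import monitor,cams
import cv2,numpy as np
np.set_printoptions(precision=4,suppress=True)
s=monitor.get_state();print(s)
for n in("scene","top","wrist"):
    c=cams.get_calibration(n);print(n,c)
    cv2.imwrite(f"pics/{n}0.png",cams.get_image(n)[:,:,::-1])
E
```

```text
pics
{'time': 0.0, 'joint_positions': array([-1.2829,  0.3218, -0.0701,  1.4517,  0.0226,  1.3708, -0.0569]), 'qd': array([ 0.0003, -0.0003,  0.0001,  0.0011,  0.0009,  0.0005,  0.0004]), 'joint_torque': array([  0.0009, -49.1298,  -0.4034, -31.251 ,  -0.064 ,   0.0441,
         0.0002]), 'position': array([0.1757, 0.6252, 0.2214]), 'tool_rot': array([-0.4287, -3.112 ,  0.003 ]), 'ft_force': array([ 0.4932, -1.4049,  0.4946]), 'torque': array([ 0.0179, -0.0446,  0.0297]), 'grip_force': 0.0, 'grip_width': 0.9981641992288725}
scene {'mtx': array([[399.4696,   0.    , 254.1655],
       [  0.    , 399.4696, 195.2641],
       [  0.    ,   0.    ,   1.    ]]), 'R': array([[ 0.9998,  0.0174, -0.0028],
       [ 0.0139, -0.8781, -0.4782],
       [-0.0108,  0.4781, -0.8782]]), 't': array([-0.5727,  0.1375,  1.1924])}
top {'mtx': array([[359.0069,   0.    , 250.9986],
       [  0.    , 359.0069, 197.113 ],
       [  0.    ,   0.    ,   1.    ]]), 'R': array([[-0.0094, -0.9996,  0.0257],
       [-0.9922,  0.0061, -0.1246],
       [ 0.1244, -0.0266, -0.9919]]), 't': array([0.1074, 0.5566, 0.8716])}
wrist {'mtx': array([[297.3186,   0.    , 259.9598],
       [  0.    , 297.3186, 191.3644],
       [  0.    ,   0.    ,   1.    ]]), 'R': array([[ 0.2707,  0.9627, -0.0026],
       [ 0.9204, -0.2581,  0.2936],
       [ 0.282 , -0.0819, -0.9559]]), 't': array([-0.6478, -0.0367,  0.3923])}
```

View images.

View pics/top0.png

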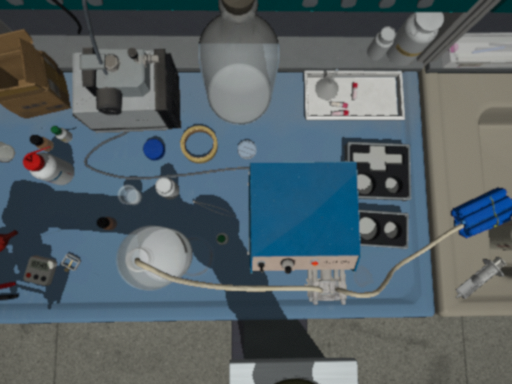

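View pics/scene0.png

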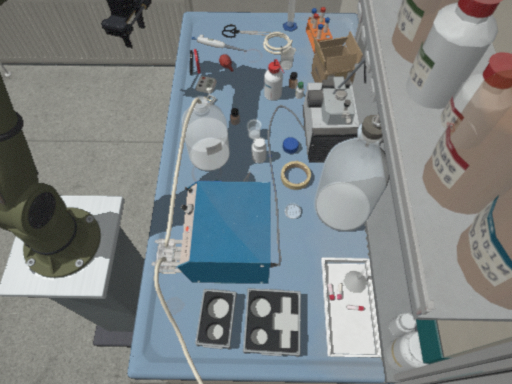

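View pics/wrist0.png

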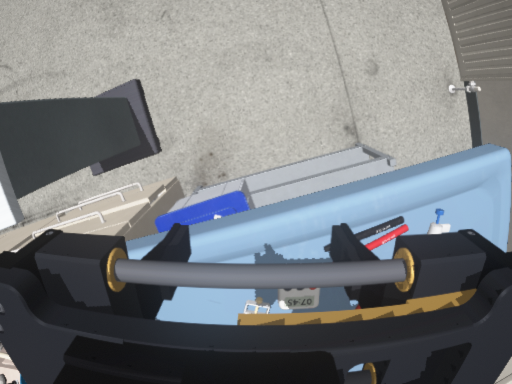

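```bash
cat > h.py <<'E'
import numpy as np,cv2
from bench import monitor,cams
np.set_printoptions(precision=4,suppress=True)
def ray(n,u,v,z,c=None):
    c=c or cams.get_calibration(n);K=c["mtx"];R=np.array(c["R"]);t=np.array(c["t"])
    d=np.array([(u-K[0,2])/K[0,0],(v-K[1,2])/K[1,1],1])
    if n=="wrist":
        r=np.hypot(d[0],d[1]);d=np.array([d[0]/r*np.sin(r),d[1]/r*np.sin(r),np.cos(r)])
    o=-R.T@t;d=R.T@d
    return o+d*(z-o[2])/d[2]
def proj(n,X,c=None):
    c=c or cams.get_calibration(n);p=np.array(c["R"])@np.array(X)+c["t"];K=c["mtx"]
    if n=="wrist":
        th=np.arctan2(np.hypot(p[0],p[1]),p[2]);q=p[:2]/np.hypot(p[0],p[1])*th
        return q*K[0,0]+K[:2,2]
    return (p[:2]/p[2])*K[0,0]+K[:2,2]
E
python3 - <<'E'
import cv2
t=cv2.imread("pics/top0.png")
def crop(x0,y0,x1,y1,f):return cv2.resize(t[y0:y1,x0:x1],None,fx=f,fy=f,interpolation=cv2.INTER_CUBIC)
c=crop(80,110,280,260,4)
cv2.imwrite("pics/c1.png",cv2.convertScaleAbs(c,alpha=1.6))
cv2.imwrite("pics/c2.png",cv2.convertScaleAbs(crop(335,130,435,255,4),alpha=1.3))
E
```

```text
(no output)
```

View pics/c1.png

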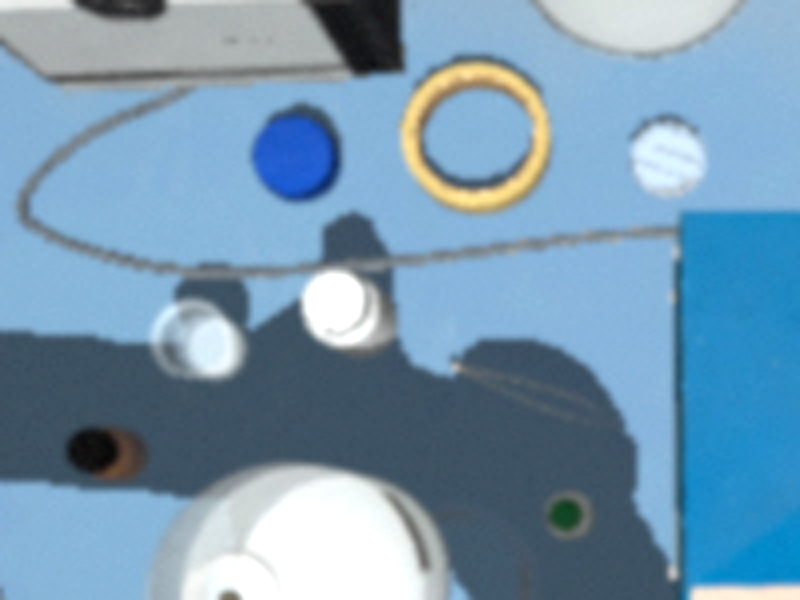

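View pics/c2.png

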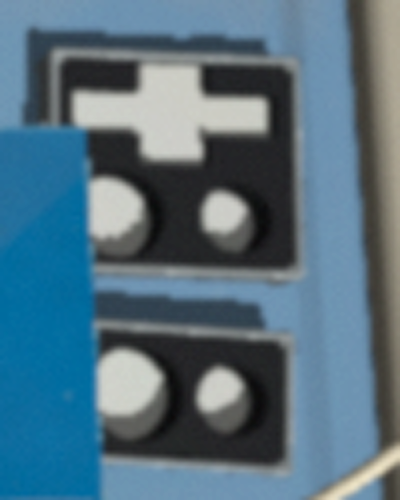

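```bash
python3 - <<'E'
from h import *
C=lambda a,b:((a+.5)/4-.5+80,(b+.5)/4-.5+110)
D=lambda a,b:((a+.5)/4-.5+335,(b+.5)/4-.5+130)
def P(l,uv,z):print(l,np.round(uv,1),(ray("top",*uv,z)*1e3).round(0))
P("white top",C(334,300),.088)
P("vial top",C(92,450),.060)
P("drop top",C(566,514),.066)
P("beaker rim",C(183,340),.056);P("beaker base",C(212,346),.003)
P("forc a",C(455,366),.005);P("forc b1",C(603,408),.005);P("forc b2",C(597,424),.005)
for l,c in dict(cap=(295,155),tape=(475,135),petri=(667,155)).items():P(l,C(*c),.015)
for l,c in dict(TL=(52,55),TR=(298,64),BR=(298,270)).items():P("stain "+l,D(*c),.04)
for l,c in dict(TR=(290,336),BR=(286,465)).items():P("samp "+l,D(*c),.04)
for l,c in dict(slotL=(72,112),slotR=(268,116),cutT=(171,66),cutB=(171,160)).items():P(l,D(*c),.026)
for l,c in dict(pTL=(250,166),pTR=(356,163),pBR=(357,268),pBL=(251,268)).items():P(l,c,.19)
P("feed top",(140,265),.262)
for p in [(0.415,.319,0),(0.415,.319,.262)]:print(proj("top",p),proj("scene",p))
E
python3 -c "
import cv2
t=cv2.imread('pics/scene0.png')
a=cv2.resize(t[90:190,170:320],None,fx=4,fy=4,interpolation=cv2.INTER_CUBIC)
b=cv2.resize(t[280:365,190:310],None,fx=5,fy=5,interpolation=cv2.INTER_CUBIC)
cv2.imwrite('pics/s1.png',cv2.convertScaleAbs(a,alpha=1.3));cv2.imwrite('pics/s2.png',cv2.convertScaleAbs(b,alpha=1.3))"
```

```text
white top [163.1 184.6] [582. 312.  88.]
vial top [102.6 222.1] [496. 460.  60.]
drop top [221.1 238.1] [455. 176.  66.]
beaker rim [125.4 194.6] [563. 410.  56.]
beaker base [132.6 196.1] [566. 408.   3.]
forc a [193.4 201.1] [551. 251.   5.]
forc b1 [230.4 211.6] [524. 156.   5.]
forc b2 [228.9 215.6] [513. 160.   5.]
cap [153.4 148.4] [689. 355.  15.]
tape [198.4 143.4] [702. 239.  15.]
petri [246.4 148.4] [688. 113.  15.]
stain TL [347.6 143.4] [ 694. -146.   40.]
stain TR [409.1 145.6] [ 688. -306.   40.]
stain BR [409.1 197.1] [ 554. -297.   40.]
samp TR [407.1 213.6] [ 512. -289.   40.]
samp BR [406.1 245.9] [ 432. -282.   40.]
slotL [352.6 157.6] [ 660. -162.   26.]
slotR [401.6 158.6] [ 657. -291.   26.]
cutT [377.4 146.1] [ 691. -229.   26.]
cutB [377.4 169.6] [ 628. -225.   26.]
pTL [250 166] [604. 109. 190.]
pTR [356 163] [ 609. -116.  190.]
pBR [357 268] [ 390. -108.  190.]
pBL [251 268] [393. 109. 190.]
feed top [140 265] [405. 313. 262.]
[166.4565 254.7343] [208.8091 154.4949]
[136.5972 259.7008] [199.1462 100.9671]
```

View pics/s1.png

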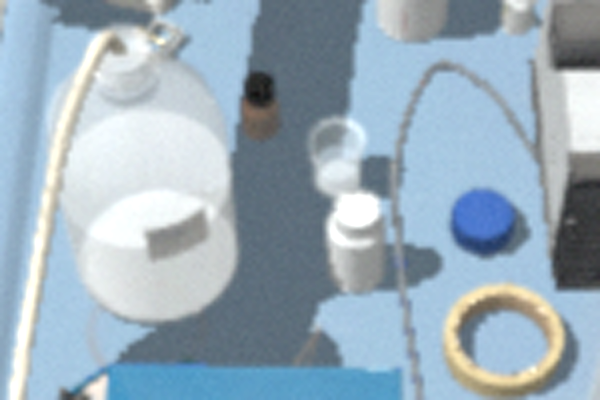

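View pics/s2.png

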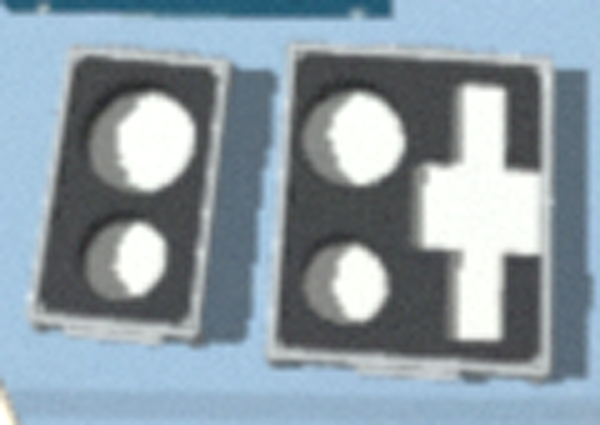

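Run:
```python
from h import *
from scipy.optimize import least_squares
from scipy.spatial.transform import Rotation as Ro
D=lambda a,b:((a+.5)/4-.5+335,(b+.5)/4-.5+130)
S=lambda a,b:((a+.5)/5-.5+190,(b+.5)/5-.5+280)
S1=lambda a,b:((a+.5)/4-.5+170,(b+.5)/4-.5+90)
# local pts mm
st=[("top",D(52,55),(-79,70,40)),("top",D(298,64),(79,70,40)),("top",D(298,270),(79,-70,40)),("top",D(72,112),(-66,33,26)),("top",D(268,116),(66,33,26)),
("scene",S(288,46),(-79,-70,40)),("scene",S(552,60),(-79,70,40)),("scene",S(270,357),(79,-70,40)),("scene",S(548,369),(79,70,40)),
("top",D(229,217),(40,-34,36)),("scene",S(354,138),(-35,-34,36)),("scene",S(346,283),(40,-34,36))]
sa=[("top",D(290,336),(69.5,42.5,40)),("top",D(286,465),(69.5,-42.5,40)),
("scene",S(72,48),(-69.5,-42.5,40)),("scene",S(230,64),(-69.5,42.5,40)),("scene",S(34,322),(69.5,-42.5,40)),("scene",S(200,332),(69.5,42.5,40)),
("top",D(225,399),(34.5,0,36)),("scene",S(143,142),(-27,0,36)),("scene",S(126,259),(34.5,0,36))]
cal={n:cams.get_calibration(n) for n in("top","scene")}
for l,pts,p0,tg in(("stain",st,(.62,-.225,-1.57),[(-35,-34),(40,-34),(0,33)]),("samp",sa,(.47,-.215,-1.57),[(-27,0),(34.5,0)])):
    W=lambda p,q:np.r_[p[:2]+Ro.from_euler('z',p[2]).as_matrix()[:2,:2]@(np.array(q[:2])/1e3),q[2]/1e3 if len(q)>2 else 0]
    f=lambda p:np.concatenate([proj(n,W(p,q),cal[n])-uv for n,uv,q in pts])
    r=least_squares(f,p0,loss='soft_l1');print(l,r.x,'res',f(r.x).round(1))
    for q in tg:print(q,W(r.x,q)[:2])
print("pump right bottom")
for l,uv,z in(("white",S1(358,209),.088),("vial",S1(260,81),.060),("beaker rim",S1(338,140),.056),("bk base",S1(340,177),.003)):
    print(l,ray("scene",*uv,z))
s=monitor.get_state();c=cams.get_calibration("wrist");R=Ro.from_rotvec(s["tool_rot"]).as_matrix()
print("cam in tool",R.T@(-np.array(c["R"]).T@c["t"]-s["position"]),"axis in tool",R.T@np.array(c["R"])[2]);print(R)
```

```text
stain [ 0.6246 -0.2253 -1.6027] res [ 0.8 -1.1  0.1 -1.6  1.9  0.8 -0.6  0.2  0.7  0.6  0.2 -0.3 -0.8 -0.6
  0.2 -0.5  0.3  0.   2.9 -0.2 -0.4 -1.3 -0.  -0.8]
(-35, -34) [ 0.5917 -0.1893]
(40, -34) [ 0.5893 -0.2642]
(0, 33) [ 0.6576 -0.2264]
samp [ 0.4777 -0.2199 -1.6413] res [ 1.  -1.1  1.8  0.6  0.2 -0.1 -0.2 -0.6 -0.2 -1.  -0.2  0.1  2.7 -0.8
 -0.3 -1.4 -0.  -0.8]
(-27, 0) [ 0.4796 -0.193 ]
(34.5, 0) [ 0.4753 -0.2543]
pump right bottom
white [0.5832 0.3092 0.088 ]
vial [0.4986 0.4617 0.06  ]
beaker rim [0.5658 0.4029 0.056 ]
bk base [0.5673 0.405  0.003 ]
cam in tool [ 0.0799 -0.0009 -0.1626] axis in tool [-0.2936 -0.0009  0.9559]
[[-0.9628  0.2703 -0.0003]
 [ 0.2703  0.9628 -0.0014]
 [-0.0001 -0.0015 -1.    ]]
```

```bash
cat >> h.py <<'E'
from scipy.spatial.transform import Rotation as Ro
def go(*wps):
    s=monitor.get_state();R=Ro.from_rotvec(s["tool_rot"]).as_matrix();p=np.array(s["position"])
    yaw=np.degrees(np.arctan2(R[1,0],R[0,0]))
    print("t",round(s["time"],1),"p",p.round(4),"yaw",yaw.round(1),"q",np.round(s["joint_positions"],2),"F",np.round(s["ft_force"],1),"g",round(s["grip_width"]*8.7,2),round(s["grip_force"],1))
    for x,y,z,a in wps:
        d=(a-yaw+180)%360-180
        print((x,y,z,a),"slide",(R.T@(np.array([x,y,z])-p)*100).round(2),"roll",round(-np.radians(d),3))
E
python3 - <<'E'
from h import *
go((.566,.407,.30,50),(.6,.3,.3,50))
for uv in ((221,286),(180,281)):
  for z in(.3,.26,.2,.15,.1,.05,0):
    X=ray("top",*uv,z);print(z,X[:2],proj("scene",X).round(0))
E
```

```text
t 0.1 p [0.1757 0.6254 0.2217] yaw 164.3 q [-1.28  0.32 -0.07  1.45  0.02  1.37 -0.06] F [-0.  -0.  -0.7] g 8.72 0.0
(0.566, 0.407, 0.3, 50) slide [-43.48 -10.48  -7.81] roll 1.995
(0.6, 0.3, 0.3, 50) slide [-49.65 -19.87  -7.8 ] roll 1.995
0.3 [0.3707 0.1631] [174. 138.]
0.26 [0.366  0.1654] [176. 146.]
0.2 [0.3589 0.1688] [177. 158.]
0.15 [0.353  0.1716] [178. 167.]
0.1 [0.3472 0.1745] [179. 175.]
0.05 [0.3413 0.1773] [180. 183.]
0 [0.3354 0.1802] [181. 190.]
0.3 [0.3799 0.2332] [181. 116.]
0.26 [0.3758 0.24  ] [182. 124.]
0.2 [0.3696 0.25  ] [184. 134.]
0.15 [0.3645 0.2584] [185. 142.]
0.1 [0.3593 0.2669] [186. 150.]
0.05 [0.3542 0.2753] [187. 157.]
0 [0.349  0.2837] [188. 163.]
```

Emit:
move_arm(slide=[[0,0,-8],[-43.5,-10.5,-8],[-43.5,-10.5,-8],[-43.5,-10.5,-8],[-43.5,-10.5,-8],[-43.5,-10.5,-8],[-43.5,-10.5,-8],[-43.5,-10.5,-8],[-43.5,-10.5,-8],[-43.5,-10.5,-8],[-43.5,-10.5,-8],[-43.5,-10.5,-8],[-43.5,-10.5,-8],[-43.5,-10.5,-8],[-43.5,-10.5,-8],[-43.5,-10.5,-8],[-43.5,-10.5,-8],[-43.5,-10.5,-8],[-43.5,-10.5,-8],[-43.5,-10.5,-8]], roll=[0,1.995,1.995,1.995,1.995,1.995,1.995,1.995,1.995,1.995,1.995,1.995,1.995,1.995,1.995,1.995,1.995,1.995,1.995,1.995])

```text
time: 2.15
position: [0.5662, 0.4071, 0.3026]
tool_rot: [-2.847, -1.328, -0.0]
ft_force: [-0.9, -0.2, 1.4]
grip_width: 0.996
grip_force: 0.0
```

```bash
cat > w.py <<'E'
import sys
from h import *
import pickle
n=sys.argv[1];s=monitor.get_state();c=cams.get_calibration("wrist");im=cams.get_image("wrist")[:,:,::-1]
pickle.dump(c,open(f"pics/{n}.pkl","wb"))
cv2.imwrite(f"pics/{n}.png",cv2.resize(im,None,fx=1.5,fy=1.5,interpolation=cv2.INTER_CUBIC))
E
python3 w.py w1; python3 -c "
from h import *
go((.566,.407,.029,50))"
```

```text
t 2.2 p [0.5662 0.4071 0.3026] yaw 50.0 q [-0.94  0.42  0.42  1.2  -0.17  1.56 -1.25] F [-0.3  0.2  1. ] g 8.7 0.0
(0.566, 0.407, 0.029, 50) slide [-0.02 -0.01 27.36] roll 0.0
```

View pics/w1.png

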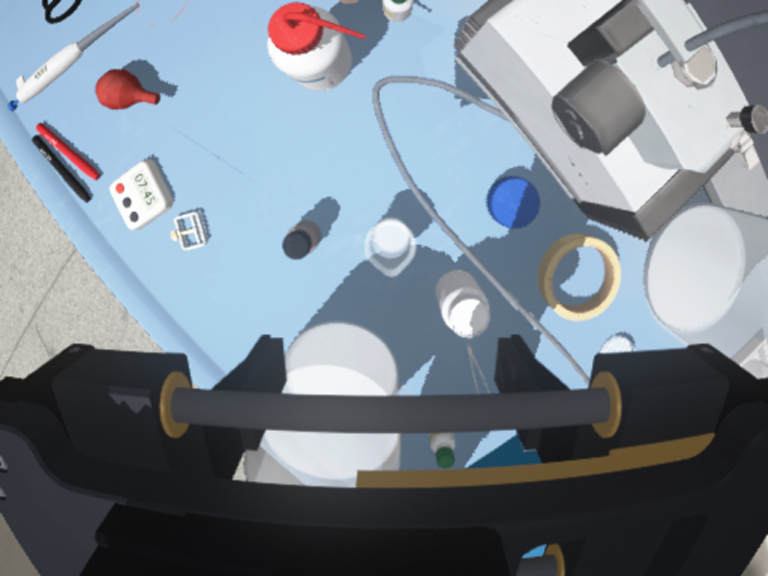

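Run:
```python
from h import *;import pickle
c=pickle.load(open("pics/w1.pkl","rb"))
for l,p,z in(("bk base",(391,239),.003),("bk rim",(389,245),.056),("vial",(297,244),.06),("white",(469,316),.088),("drop",(445,457),.066),("forc",(470,347),.005),("forc2",(480,392),.005),("forc3",(490,390),.005),("hoseR?",(445,430),.04)):
    print(l,ray("wrist",(p[0]+.5)/1.5-.5,(p[1]+.5)/1.5-.5,z,c).round(4))
```

```text
bk base [0.5629 0.3992 0.003 ]
bk rim [0.5641 0.4038 0.056 ]
vial [0.4995 0.4612 0.06  ]
white [0.5821 0.3117 0.088 ]
drop [0.459  0.1807 0.066 ]
forc [0.5524 0.2459 0.005 ]
forc2 [0.5265 0.1889 0.005 ]
forc3 [0.5373 0.1828 0.005 ]
hoseR? [0.4729 0.1948 0.04  ]
```

Emit:
move_arm(slide=[[-0.27,-0.15,15],[-0.27,-0.15,25],[-0.27,-0.15,27.3],[-0.27,-0.15,27.3],[-0.27,-0.15,27.3],[-0.27,-0.15,27.3],[-0.27,-0.15,27.3],[-0.27,-0.15,27.3],[-0.27,-0.15,27.3],[-0.27,-0.15,27.3]], roll=[0,0,0,0,0,0,0,0,0,0], gripper=7.5)

```text
time: 3.2
position: [0.5649, 0.4071, 0.0324]
tool_rot: [-2.846, -1.327, -0.007]
ft_force: [-0.1, 0.1, 0.0]
grip_width: 0.861
grip_force: 0.0
```

Emit:
move_arm(slide=[[0,0,0],[0,0,0],[0,0,0],[0,0,0],[0,0,0],[0,0,0],[0,0,0],[0,0,0]], roll=[0,0,0,0,0,0,0,0], gripper=3.5, squeeze=12)

```text
time: 4.0
position: [0.5635, 0.406, 0.0297]
tool_rot: [2.847, 1.328, 0.0]
ft_force: [0.5, -0.2, 2.0]
grip_width: 0.502
grip_force: 11.9
```

```bash
python3 w.py w2; python3 -c "
from h import *
go((.592,-.19,.30,-80),(.592,-.19,.037,-80))"
```

```text
t 4.0 p [0.5635 0.406  0.0297] yaw 50.0 q [-0.93  0.58  0.37  1.54 -0.23  1.07 -1.21] F [-0.2 -0.1  0.9] g 4.42 11.9
(0.592, -0.19, 0.3, -80) slide [-43.82  40.49 -27.04] roll 2.269
(0.592, -0.19, 0.037, -80) slide [-43.82  40.49  -0.74] roll 2.269
```

View pics/w2.png

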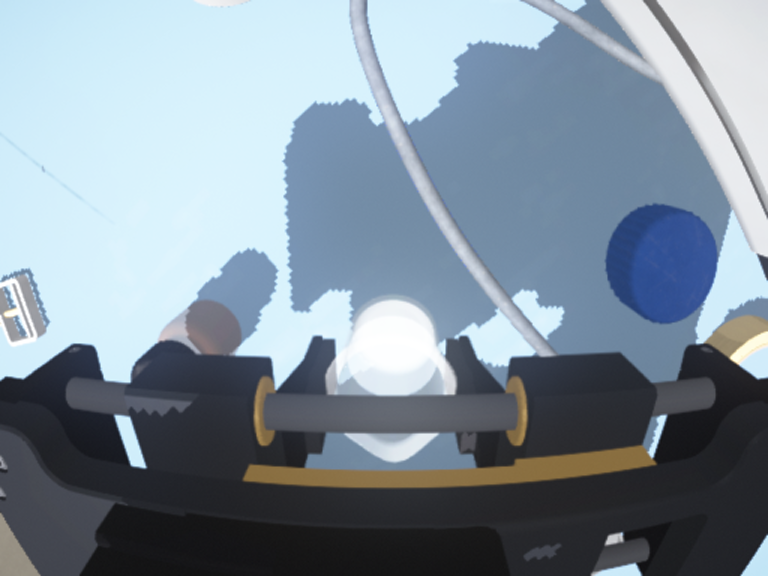

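Run:
```python
from h import *;import pickle
c=pickle.load(open("pics/w2.pkl","rb"))
s=monitor.get_state();R=Ro.from_rotvec(s["tool_rot"]).as_matrix()
for l,p,z in(("bk base centre",(393,347),.003),("far base edge",(395,298),.0),("spout tip",(392,461),.056)):
    X=ray("wrist",(p[0]+.5)/1.5-.5,(p[1]+.5)/1.5-.5,z,c);print(l,X.round(4),"tool mm",(R.T@(X-s["position"])*1e3).round(1))
```

```text
bk base centre [0.5608 0.399  0.003 ] tool mm [-7.1  2.5 26.7]
far base edge [0.5764 0.4161 0.    ] tool mm [16.   3.4 29.7]
spout tip [0.5444 0.3805 0.056 ] tool mm [-31.7   1.8 -26.3]
```

Emit:
move_arm(slide=[[0,0,-1],[0,0,-3],[0,0,-7],[0,0,-12],[0,0,-17],[0,0,-22],[0,0,-27],[-10,10,-27],[-14,13,-27],[-18,17,-27],[-21,20,-27],[-24,23,-27],[-27,26,-27],[-30,29,-27],[-33,32,-27],[-36,35,-27],[-39,37,-27],[-41,39,-27],[-43.9,40.8,-27],[-43.9,40.8,-27]], roll=[0,0,0,0,0,0,0,0.15,0.3,0.45,0.6,0.75,0.9,1.05,1.2,1.35,1.5,1.65,1.8,1.95])

```text
time: 6.05
position: [0.59, -0.2033, 0.3008]
tool_rot: [2.676, -1.637, 0.004]
ft_force: [-0.3, -0.5, -0.8]
grip_width: 0.505
grip_force: 11.9
```

```bash
python3 -c "
from h import *
go((.5925,-.193,.30,-80),(.5925,-.193,.037,-80))"; python3 w.py w3
```

```text
t 6.0 p [ 0.59   -0.2033  0.3008] yaw -62.9 q [-0.46  0.34  0.97  1.43 -0.27  1.52 -2.17] F [-0.3 -0.5 -0.8] g 4.39 11.9
(0.5925, -0.193, 0.3, -80) slide [-0.81 -0.7   0.08] roll 0.298
(0.5925, -0.193, 0.037, -80) slide [-0.93 -0.76 26.38] roll 0.298
```

View pics/w3.png

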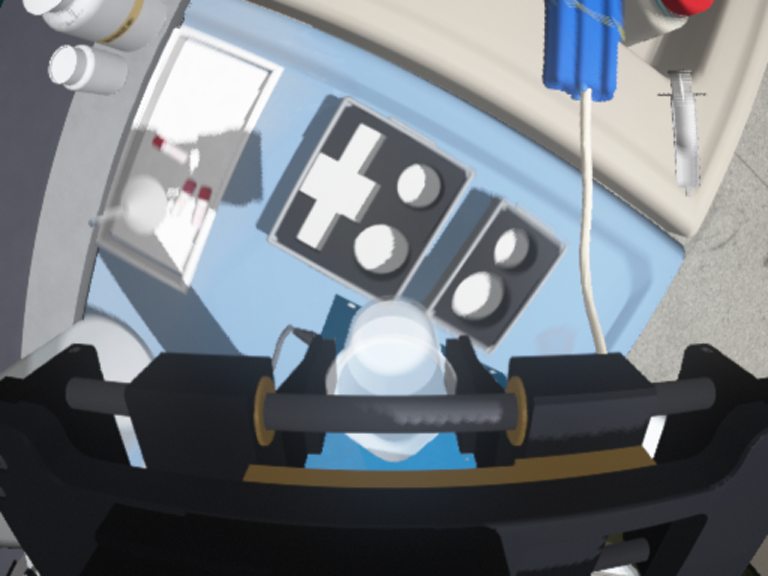

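Run:
```python
from h import *;import pickle
from scipy.optimize import least_squares
c=pickle.load(open("pics/w3.pkl","rb"))
st=[((347,97),(79,70,40)),((471,172),(79,-70,40)),((268,241),(-79,70,40)),((397,299),(-79,-70,40)),((419,186),(40,-34,36)),((381,249),(-35,-34,36))]
sa=[((501,197),(69.5,42.5,40)),((566,245),(69.5,-42.5,40)),((430,310),(-69.5,42.5,40)),((488,350),(-69.5,-42.5,40)),((512,246),(34.5,0,36)),((478,296),(-27,0,36))]
for l,pts,p0,tg in(("stain",st,(.62,-.225,-1.57),[(-35,-34),(40,-34),(0,33)]),("samp",sa,(.47,-.215,-1.57),[(-27,0),(34.5,0)])):
    W=lambda p,q:np.r_[p[:2]+Ro.from_euler('z',p[2]).as_matrix()[:2,:2]@(np.array(q[:2])/1e3),q[2]/1e3 if len(q)>2 else 0]
    f=lambda p:np.concatenate([proj("wrist",W(p,q),c)-(np.array(uv)+.5)/1.5+.5 for uv,q in pts])
    r=least_squares(f,p0,loss='soft_l1');print(l,r.x,'res',f(r.x).round(1))
    for q in tg:print(q,W(r.x,q)[:2])
```

```text
stain [ 0.6246 -0.2268 -1.6167] res [-1.5 -0.2  1.7 -1.3  0.1 -0.4 -3.9  5.5  0.8 -0.4  0.3  1.9]
(-35, -34) [ 0.5922 -0.1902]
(40, -34) [ 0.5888 -0.2652]
(0, 33) [ 0.6575 -0.2283]
samp [ 0.4799 -0.2209 -1.6702] res [ 0.1 -1.2 -0.3 -1.2 -5.4  0.1 -0.2  0.4  1.2  1.   0.7  0.5]
(-27, 0) [ 0.4826 -0.1941]
(34.5, 0) [ 0.4765 -0.2553]
```

Emit:
move_arm(slide=[[-0.8,-0.7,0],[-0.8,-0.7,0],[-0.8,-0.7,0],[-0.8,-0.7,3],[-0.8,-0.7,8],[-0.8,-0.7,13],[-0.8,-0.7,18],[-0.8,-0.7,18],[-0.8,-0.7,18],[-0.8,-0.7,18]], roll=[0.15,0.298,0.298,0.298,0.298,0.298,0.298,0.298,0.298,0.298])

```text
time: 7.1
position: [0.5982, -0.1829, 0.1229]
tool_rot: [-2.428, 1.99, -0.007]
ft_force: [0.0, 0.2, -0.5]
grip_width: 0.512
grip_force: 11.9
```

```bash
python3 -c "
from h import *
go((.5925,-.194,.060,-80),(.5925,-.194,.038,-80))"; python3 w.py w4
```

```text
t 7.1 p [ 0.5982 -0.1829  0.1229] yaw -78.7 q [-0.48  0.47  0.95  1.67 -0.4   1.21 -2.38] F [ 0.   0.2 -0.5] g 4.45 11.9
(0.5925, -0.194, 0.06, -80) slide [0.96 0.81 6.29] roll 0.023
(0.5925, -0.194, 0.038, -80) slide [0.95 0.82 8.49] roll 0.023
```

View pics/w4.png

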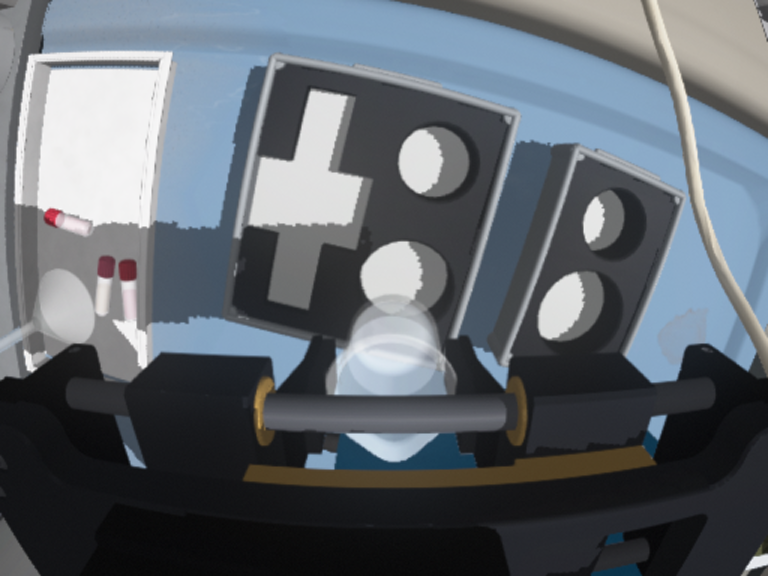

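Emit:
move_arm(slide=[[0.95,0.8,1],[0.95,0.8,3],[0.95,0.8,4],[0.95,0.8,4],[0.95,0.8,4],[0.95,0.8,4]], roll=[0.02,0.02,0.02,0.02,0.02,0.02])

```text
time: 7.75
position: [0.5908, -0.1933, 0.0805]
tool_rot: [-2.407, 2.017, -0.002]
ft_force: [0.9, -0.3, -1.2]
grip_width: 0.507
grip_force: 11.9
```

```bash
python3 -c "
from h import *
go((.5925,-.194,.038,-80))"; python3 w.py w5
```

```text
t 7.8 p [ 0.5908 -0.1933  0.0805] yaw -79.9 q [-0.44  0.51  0.93  1.72 -0.44  1.14 -2.35] F [ 0.9 -0.3 -1.2] g 4.41 11.9
(0.5925, -0.194, 0.038, -80) slide [ 0.09 -0.15  4.25] roll 0.001
```

View pics/w5.png

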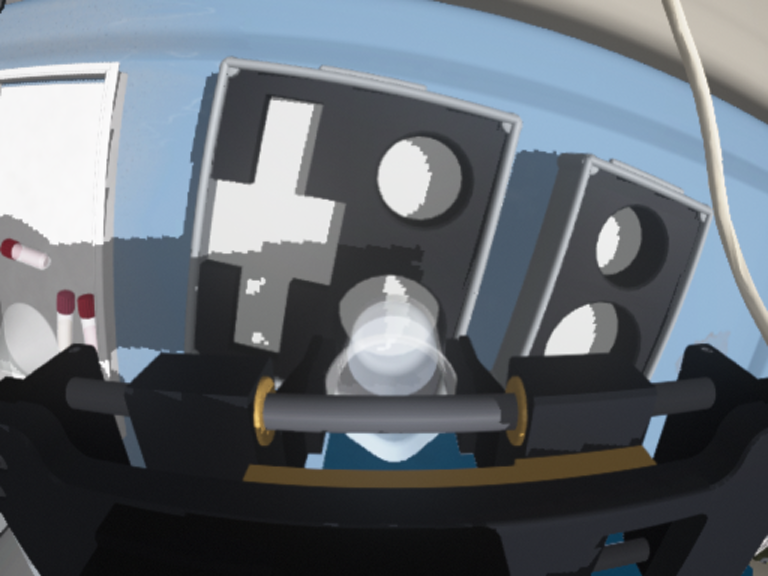

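Run:
```python
from h import *;import pickle
c=pickle.load(open("pics/w5.pkl","rb"))
def ext(cx,cy,r,z):
    a=np.linspace(0,6.28,200);P=np.array([(proj("wrist",(cx+r*np.cos(t),cy+r*np.sin(t),z),c)+.5)*1.5-.5 for t in a])
    return P.min(0).round(0),P.max(0).round(0)
print("pocket est",ext(.592,-.1898,.028,.036),"obs left338 top274 right440")
print("dropper est",ext(.589,-.2647,.022,.036),"obs 377..468, 132..225")
print("vial est",ext(.476,-.2548,.022,.036),"obs 597..667, 204..290")
print("beaker base est from grip", ext(.5915-.0007,-.1933+.004,.0205,.0595),"obs bottom circle 348..438, top~300")
for l,p,z in(("slotTL",(269,96),.036),("slotTR",(324,102),.036),("base top",(393,300),.0595)):
    print(l,ray("wrist",(p[0]+.5)/1.5-.5,(p[1]+.5)/1.5-.5,z,c))
```

```text
pocket est (array([332., 275.]), array([443., 378.])) obs left338 top274 right440
dropper est (array([374., 134.]), array([469., 228.])) obs 377..468, 132..225
vial est (array([591., 206.]), array([661., 288.])) obs 597..667, 204..290
beaker base est from grip (array([344., 308.]), array([435., 389.])) obs bottom circle 348..438, top~300
slotTL [ 0.6662 -0.2934  0.036 ]
slotTR [ 0.6397 -0.2936  0.036 ]
base top [ 0.5934 -0.2132  0.0595]
```

Emit:
move_arm(slide=[[-0.05,-0.1,0],[-0.05,-0.1,1.5],[-0.05,-0.1,3],[-0.05,-0.1,4],[-0.05,-0.1,4.2],[-0.05,-0.1,4.2],[-0.05,-0.1,4.2]], roll=[0,0,0,0,0,0,0])

```text
time: 8.5
position: [0.5907, -0.1924, 0.0367]
tool_rot: [2.407, -2.018, -0.001]
ft_force: [-0.9, 0.1, -1.1]
grip_width: 0.499
grip_force: 11.9
```

Emit:
move_arm(slide=[[0,0,-0.1],[0,0,-0.1],[0,0,-0.1],[0,0,-0.1],[0,0,-0.1],[0,0,-2],[0,0,-6],[0,0,-11],[0,0,-16],[0,0,-21],[0,0,-26],[0,0,-26],[0,0,-26]], roll=[0,0,0,0,0,0,0,0,0,0,0,0,0], gripper=7.5)

```text
time: 9.8
position: [0.5906, -0.1929, 0.2978]
tool_rot: [-2.407, 2.019, 0.0]
ft_force: [-0.3, 0.1, -1.3]
grip_width: 0.864
grip_force: 0.0
```

```bash
python3 -c "
from h import *
go((.535,.205,.30,71),(.535,.205,.20,71))"; python3 w.py w6
```

```text
t 9.8 p [ 0.5906 -0.1929  0.2978] yaw -80.0 q [-0.51  0.35  1.03  1.44 -0.3   1.52 -2.46] F [-0.3  0.1 -1.3] g 7.52 0.0
(0.535, 0.205, 0.3, 71) slide [-40.15  -1.46  -0.21] roll -2.635
(0.535, 0.205, 0.2, 71) slide [-40.15  -1.46   9.79] roll -2.635
```

Emit:
move_arm(slide=[[-4,0,0],[-8,0.5,0],[-12,1,0],[-16,1,0],[-20,2,0],[-24,2,0],[-28,3,0],[-32.3,3,0],[-32.3,3,0],[-32.3,3,0],[-32.3,3,0],[-32.3,3,0],[-32.3,3,0],[-32.3,3,0],[-32.3,3,0],[-32.3,3,0],[-32.3,3,0],[-32.3,3,1.8],[-32.3,3,1.8],[-32.3,3,1.8]], roll=[-0.15,-0.3,-0.45,-0.6,-0.75,-0.9,-1.05,-1.2,-1.35,-1.5,-1.65,-1.8,-1.95,-2.1,-2.25,-2.4,-2.55,-2.635,-2.635,-2.635])

```text
time: 11.85
position: [0.5039, 0.1202, 0.278]
tool_rot: [-2.558, -1.823, 0.006]
ft_force: [0.2, -0.1, 0.3]
grip_width: 0.86
grip_force: 0.0
```

```bash
python3 -c "
from h import *
go((.535,.205,.2,71))"; python3 w.py w7
python3 - <<'E'
import cv2,numpy as np
a=cv2.imread("pics/w6.png")
b=cv2.convertScaleAbs(cv2.imread("pics/w7.png"),alpha=1.7)
m=np.zeros((576,768,3),np.uint8);m[:,:]=b
m[400:576,:300]=a[60:400,150:730][::1][:, :][:340].__getitem__(slice(None)) if 0 else cv2.resize(a[60:400,150:730],(300,176))
cv2.imwrite("pics/m7.png",m)
E
```

```text
t 11.8 p [0.5039 0.1202 0.278 ] yaw 70.9 q [-1.02  0.    0.74  1.71  0.    1.44 -0.61] F [ 0.2 -0.1  0.3] g 7.48 0.0
(0.535, 0.205, 0.2, 71) slide [9.05 0.19 7.78] roll -0.001
```

View pics/m7.png

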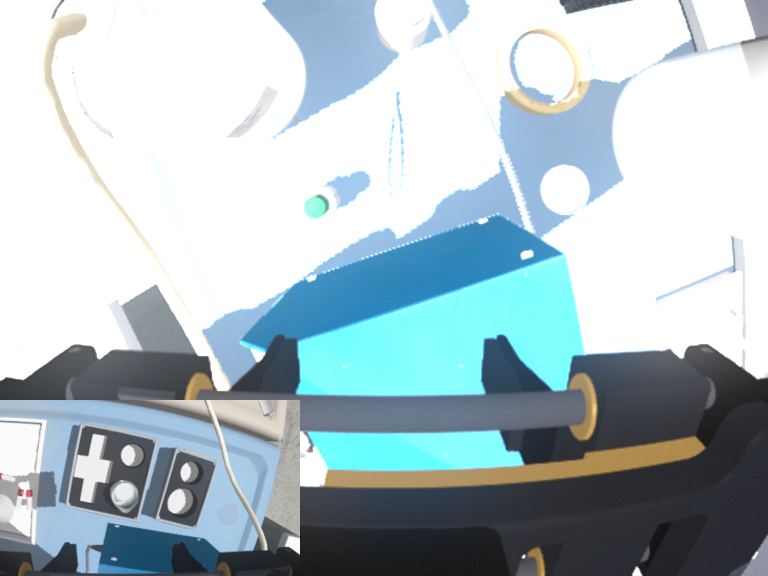

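Run:
```python
from h import *;import pickle
c=pickle.load(open("pics/w7.pkl","rb"))
q=lambda p,z:ray("wrist",(p[0]+.5)/1.5-.5,(p[1]+.5)/1.5-.5,z,c)
a=q((398,93),.006);b=q((394,197),.004);print("forceps",a,b,"mid",(a+b)/2,"len",np.linalg.norm(a-b),"ang",np.degrees(np.arctan2(*(a-b)[1::-1])))
print("drop cap",q((316,208),.066));print("drop cap r/l",q((304,207),.066),q((328,209),.066))
print("pump edge",q((243,343),.19),q((566,254),.19))
ct=cams.get_calibration("top")
for p in((100,180),(125,213),(150,243),(175,280)):
    for z in(.1,.15,.2,.25):
        X=q(p,z);print(p,z,X[:2],proj("top",X,ct).round(0))
```

```text
forceps [0.5571 0.2492 0.006 ] [0.5202 0.1541 0.004 ] mid [0.5386 0.2017 0.005 ] len 0.10209326019060519 ang 68.82245104902303
drop cap [0.4563 0.1733 0.066 ]
drop cap r/l [0.4469 0.1778 0.066 ] [0.4657 0.169  0.066 ]
pump edge [0.4043 0.1179 0.19  ] [0.6131 0.1075 0.19  ]
(100, 180) 0.1 [0.2873 0.2729] [177. 314.]
(100, 180) 0.15 [0.3231 0.2615] [178. 301.]
(100, 180) 0.2 [0.3589 0.2502] [180. 287.]
(100, 180) 0.25 [0.3947 0.2388] [182. 270.]
(125, 213) 0.1 [0.3008 0.2351] [194. 308.]
(125, 213) 0.15 [0.3346 0.2293] [194. 295.]
(125, 213) 0.2 [0.3685 0.2235] [193. 281.]
(125, 213) 0.25 [0.4023 0.2176] [193. 266.]
(150, 243) 0.1 [0.3139 0.2014] [209. 301.]
(150, 243) 0.15 [0.3458 0.2005] [207. 290.]
(150, 243) 0.2 [0.3777 0.1996] [205. 277.]
(150, 243) 0.25 [0.4096 0.1988] [203. 262.]
(175, 280) 0.1 [0.3229 0.163 ] [226. 297.]
(175, 280) 0.15 [0.3535 0.1678] [223. 286.]
(175, 280) 0.2 [0.384  0.1726] [219. 273.]
(175, 280) 0.25 [0.4146 0.1773] [215. 259.]
```

Run:
```python
from h import *;import pickle
for n,cam in(("w7","wrist"),("top0","top"),("w1","wrist")):
    c=pickle.load(open(f"pics/{n}.pkl","rb")) if cam=="wrist" else cams.get_calibration("top")
    im=cv2.imread(f"pics/{n}.png").astype(float);k=1.5 if cam=="wrist" else 1
    a=np.array([.555,.249]);u=np.array([-np.cos(np.radians(69.5)),-np.sin(np.radians(69.5))]);v=np.array([u[1],-u[0]])
    out=[]
    for s in np.arange(-12,135,4):
        row=[]
        for w in np.arange(-12,13,2):
            x=np.r_[a+u*s/1e3+v*w/1e3,.004];p=(proj(cam,x,c)+.5)*k-.5
            row.append(cv2.getRectSubPix(im.astype(np.float32),(1,1),(float(p[0]),float(p[1])))[0,0])
        row=np.array(row);r=row[:,2]-row[:,0]*.6
        m=np.median(row,0);d=np.abs(row-m).sum(1);out.append(f"{s}:{d.max():.0f}@{-12+2*d.argmax()}")
    print(n," ".join(out))
```

```text
w7 -12:6@6 -8:10@-12 -4:19@-2 0:228@-2 4:204@-2 8:262@-2 12:208@-2 16:228@-2 20:253@-4 24:251@-4 28:164@-4 32:229@2 36:252@-6 40:142@-6 44:229@-6 48:215@-6 52:156@-6 56:212@-8 60:161@-8 64:220@4 68:158@-8 72:162@-8 76:119@4 80:125@4 84:128@4 88:154@4 92:63@-6 96:106@4 100:117@2 104:31@6 108:35@0 112:32@4 116:15@2 120:2@-4 124:1@-12 128:1@-4 132:205@6
top0 -12:65@12 -8:66@12 -4:71@12 0:59@-12 4:66@-12 8:31@4 12:27@4 16:24@4 20:21@2 24:13@0 28:13@0 32:12@-10 36:10@-8 40:15@0 44:11@-10 48:12@-2 52:12@-2 56:9@8 60:12@10 64:15@10 68:11@-10 72:12@10 76:11@-12 80:11@10 84:10@-2 88:10@-2 92:8@-10 96:24@-12 100:96@-12 104:156@-12 108:167@-12 112:126@-10 116:140@12 120:176@12 124:138@12 128:60@12 132:5@12
w1 -12:227@12 -8:150@-2 -4:7@-4 0:31@4 4:58@4 8:98@2 12:84@4 16:62@2 20:46@2 24:54@0 28:57@0 32:37@0 36:39@6 40:58@-2 44:58@-2 48:47@8 52:37@8 56:40@8 60:48@-4 64:27@-4 68:92@12 72:91@-12 76:42@-12 80:10@-12 84:7@-12 88:5@12 92:4@12 96:4@-8 100:5@-6 104:3@6 108:3@-2 112:2@-10 116:3@6 120:7@12 124:6@2 128:120@6 132:239@-12
```

Emit:
move_arm(slide=[[4,0.3,0],[7.5,0.56,0],[7.5,0.56,0],[7.5,0.56,4],[7.5,0.56,8],[7.5,0.56,12],[7.5,0.56,12],[7.5,0.56,12],[7.5,0.56,12]], roll=[-0.02,-0.02,-0.02,-0.02,-0.02,-0.02,-0.02,-0.02,-0.02], gripper=4.5)

```text
time: 12.8
position: [0.5364, 0.1898, 0.1622]
tool_rot: [2.539, 1.849, 0.006]
ft_force: [-0.0, -0.2, 0.8]
grip_width: 0.513
grip_force: 0.0
```

```bash
python3 -c "
from h import *
go((.5337,.1894,.004,72),(.5337,.1894,.03,72))"
```

```text
t 12.8 p [0.5364 0.1898 0.1622] yaw 72.1 q [-1.01  0.22  0.71  1.76 -0.15  1.21 -0.57] F [-0.  -0.2  0.8] g 4.46 0.0
(0.5337, 0.1894, 0.004, 72) slide [-0.17 -0.29 15.82] roll 0.003
(0.5337, 0.1894, 0.03, 72) slide [-0.16 -0.28 13.22] roll 0.003
```

Emit:
move_arm(slide=[[0,-0.1,4],[0,-0.1,8],[0,-0.1,11],[0,-0.1,13],[0,-0.1,14.5],[0,-0.1,15.5],[0,-0.1,15.8],[0,-0.1,15.8],[0,-0.1,15.8],[0,-0.1,15.8]], roll=[0,0,0,0,0,0,0,0,0,0])

```text
time: 13.8
position: [0.5345, 0.1902, 0.0025]
tool_rot: [2.539, 1.851, 0.003]
ft_force: [0.3, -1.0, 1.0]
grip_width: 0.518
grip_force: 0.0
```

Emit:
move_arm(slide=[[0,0,0],[0,0,0],[0,0,0],[0,0,0],[0,0,0],[0,0,0],[0,0,0],[0,0,0]], roll=[0,0,0,0,0,0,0,0], gripper=0.6, squeeze=15)

```text
time: 14.6
position: [0.5338, 0.1898, 0.0016]
tool_rot: [-2.539, -1.851, -0.0]
ft_force: [-0.3, 1.1, 0.7]
grip_width: 0.153
grip_force: 15.0
```

Emit:
move_arm(slide=[[0,0,-1],[0,0,-4],[0,0,-9],[0,0,-14],[0,0,-19],[0,0,-24],[0,0,-25],[-4,3,-25],[-8,6,-25],[-12,8,-25],[-16,11,-25],[-20,14,-25],[-24,17,-25],[-28,19,-25],[-32,22,-25],[-36.4,24.8,-25],[-36.4,24.8,-25],[-36.4,24.8,-25],[-36.4,24.8,-25],[-36.4,24.8,-25]], roll=[0,0,0,0,0,0,0,-0.05,-0.1,-0.15,-0.2,-0.25,-0.278,-0.278,-0.278,-0.278,-0.278,-0.278,-0.278,-0.278])

```text
time: 16.6
position: [0.6591, -0.2299, 0.2517]
tool_rot: [-2.254, -2.188, -0.002]
ft_force: [0.2, -0.2, -0.9]
grip_width: 0.148
grip_force: 15.0
```

```bash
python3 -c "
from h import *
go((.6573,-.2329,.06,88),(.6573,-.2329,.029,88))"; python3 w.py w8;python3 - <<'E'
from h import *;import pickle
c=pickle.load(open("pics/w8.pkl","rb"))
print("visible est feats");
for x in((.6575,-.2273,.026),(.66,-.161,.036)):print((proj("wrist",x,c)+.5)*1.5-.5)
E
```

```text
t 16.6 p [ 0.6591 -0.2299  0.2517] yaw 88.3 q [-0.26  0.52  0.85  1.3  -0.39  1.49  0.52] F [ 0.2 -0.2 -0.9] g 1.29 15.0
(0.6573, -0.2329, 0.06, 88) slide [-0.33 -0.18 19.17] roll 0.005
(0.6573, -0.2329, 0.029, 88) slide [-0.34 -0.18 22.27] roll 0.005
visible est feats
[387.3075 242.1074]
[387.7726 167.35  ]
```

Run:
```python
from h import *;import pickle
c=pickle.load(open("pics/w8.pkl","rb"));im=cv2.imread("pics/w8.png").astype(np.float32)
s=monitor.get_state();R=Ro.from_rotvec(s["tool_rot"]).as_matrix()
for x in range(28,84,3):
    l=[]
    for y in range(-12,13,2):
        p=(proj("wrist",s["position"]+R@np.array([x,y,-5])/1e3,c)+.5)*1.5-.5
        l.append(int(cv2.getRectSubPix(im,(1,1),(float(p[0]),float(p[1])))[0,0].mean()))
    print(x,p.astype(int),l)
```

```text
28 [421 295] [75, 75, 75, 127, 147, 238, 238, 237, 179, 77, 77, 77, 76]
31 [421 287] [76, 76, 77, 126, 141, 238, 238, 238, 156, 79, 80, 79, 78]
34 [421 279] [78, 78, 78, 125, 140, 238, 238, 238, 166, 80, 81, 81, 80]
37 [421 272] [78, 79, 79, 126, 152, 229, 239, 234, 202, 82, 81, 81, 82]
40 [421 264] [201, 232, 232, 233, 231, 210, 239, 223, 232, 239, 239, 239, 239]
43 [421 256] [203, 239, 239, 239, 239, 175, 239, 242, 238, 239, 239, 239, 239]
46 [421 248] [194, 240, 239, 239, 239, 242, 239, 235, 239, 239, 239, 239, 239]
49 [422 239] [187, 240, 240, 239, 239, 241, 240, 235, 239, 239, 239, 238, 238]
52 [422 231] [179, 240, 240, 240, 240, 239, 238, 228, 240, 239, 239, 239, 239]
55 [422 223] [173, 240, 240, 240, 240, 242, 246, 215, 239, 240, 240, 240, 240]
58 [422 215] [83, 83, 84, 119, 176, 243, 246, 212, 240, 89, 84, 83, 83]
61 [422 206] [73, 83, 84, 116, 173, 244, 244, 215, 240, 91, 84, 84, 83]
64 [422 198] [72, 83, 83, 114, 171, 226, 166, 230, 240, 95, 84, 84, 83]
67 [422 189] [83, 83, 83, 112, 168, 240, 240, 240, 240, 95, 84, 83, 83]
70 [422 181] [82, 83, 82, 110, 166, 240, 240, 240, 240, 103, 84, 82, 83]
73 [422 173] [83, 82, 83, 103, 163, 240, 240, 240, 240, 100, 83, 83, 83]
76 [423 164] [82, 82, 82, 83, 83, 82, 82, 83, 83, 83, 83, 83, 83]
79 [423 156] [153, 155, 157, 160, 162, 163, 170, 168, 171, 176, 188, 184, 187]
82 [423 147] [153, 152, 179, 179, 173, 105, 106, 106, 116, 127, 128, 129, 111]
```

Emit:
move_arm(slide=[[-0.33,-0.1,4],[-0.33,-0.15,8],[-0.33,-0.15,12],[-0.33,-0.15,16],[-0.33,-0.15,19],[-0.33,-0.15,20],[-0.33,-0.15,20],[-0.33,-0.15,20],[-0.33,-0.15,20]], roll=[0,0,0,0,0,0,0,0,0])

```text
time: 17.55
position: [0.6584, -0.2363, 0.0541]
tool_rot: [2.255, 2.183, 0.003]
ft_force: [-0.2, 0.0, -1.2]
grip_width: 0.152
grip_force: 15.0
```

```bash
python3 -c "
from h import *
go((.6573,-.2329,.0285,88))"; python3 w.py w9
python3 - <<'E'
from h import *;import pickle
c=pickle.load(open("pics/w9.pkl","rb"));im=cv2.imread("pics/w9.png").astype(np.float32)
s=monitor.get_state();R=Ro.from_rotvec(s["tool_rot"]).as_matrix()
# slot top edge plane z .036: sample
for x in (40,55,60,64,68,72,76,80):
    l=[]
    for y in range(-24,25,2):
        P=s["position"]+R@np.array([x,y,0])/1e3;P[2]=.036
        p=(proj("wrist",P,c)+.5)*1.5-.5
        l.append(int(cv2.getRectSubPix(im,(1,1),(float(p[0]),float(p[1])))[0,0].mean()))
    print(x,l)
E
```

```text
t 17.6 p [ 0.6584 -0.2363  0.0541] yaw 88.1 q [-0.24  0.65  0.78  1.52 -0.48  1.16  0.6 ] F [-0.2  0.  -1.2] g 1.32 15.0
(0.6573, -0.2329, 0.0285, 88) slide [ 0.34 -0.13  2.56] roll 0.002
40 [50, 50, 50, 51, 51, 113, 135, 136, 136, 136, 135, 239, 135, 227, 140, 136, 136, 135, 101, 51, 51, 50, 50, 48, 47]
55 [76, 76, 76, 76, 76, 123, 138, 138, 200, 199, 200, 238, 247, 193, 200, 201, 200, 156, 134, 55, 55, 73, 73, 72, 71]
60 [76, 77, 77, 76, 77, 115, 139, 139, 242, 242, 242, 238, 244, 201, 241, 241, 240, 241, 213, 57, 56, 75, 74, 73, 73]
64 [76, 77, 77, 77, 78, 110, 140, 140, 216, 242, 242, 242, 241, 241, 241, 242, 241, 241, 220, 57, 58, 77, 76, 74, 73]
68 [77, 78, 78, 78, 78, 104, 141, 141, 212, 242, 242, 242, 242, 242, 241, 242, 241, 241, 233, 78, 78, 77, 77, 76, 75]
72 [78, 78, 78, 78, 79, 98, 141, 142, 205, 242, 242, 242, 242, 242, 242, 242, 242, 241, 247, 79, 79, 78, 77, 77, 75]
76 [78, 79, 79, 79, 79, 80, 80, 81, 80, 81, 81, 81, 81, 81, 81, 82, 81, 81, 80, 80, 79, 78, 79, 78, 77]
80 [79, 79, 79, 79, 81, 80, 81, 81, 82, 82, 82, 83, 82, 83, 82, 83, 82, 81, 81, 81, 81, 79, 80, 79, 78]
```

Emit:
move_arm(slide=[[0.2,0,1],[0.2,0,2],[0.2,0,2.5],[0.2,0,2.6],[0.2,0,2.6],[0.2,0,2.6]], roll=[0,0,0,0,0,0])

```text
time: 18.2
position: [0.6567, -0.2333, 0.0266]
tool_rot: [-2.256, -2.184, -0.001]
ft_force: [-4.1, 2.9, 10.1]
grip_width: 0.151
grip_force: 15.0
```

Emit:
move_arm(slide=[[0,0,0],[0,0,0],[0,0,0],[0,0,0],[0,0,0],[0,0,-4],[0,0,-9],[0,0,-14],[0,0,-19],[0,0,-24],[0,0,-25],[0,0,-25],[0,0,-25],[0,0,-25]], roll=[0,0,0,0,0,0,0,0,0,0,0,0,0,0], gripper=2.5)

```text
time: 19.6
position: [0.6559, -0.2332, 0.2724]
tool_rot: [-2.255, -2.181, 0.003]
ft_force: [0.7, -0.3, -1.5]
grip_width: 0.285
grip_force: 0.0
```

```bash
python3 -c "
from h import *
go((.468,.174,.28,85))"
```

```text
t 19.6 p [ 0.6559 -0.2332  0.2724] yaw 88.1 q [-0.26  0.51  0.86  1.26 -0.38  1.54  0.52] F [ 0.7 -0.3 -1.5] g 2.48 0.0
(0.468, 0.174, 0.28, 85) slide [ 40.07 -20.13  -0.6 ] roll 0.054
```

Emit:
move_arm(slide=[[4,-2,-1],[8,-4,-1],[12,-6,-1],[16,-8,-1],[20,-10,-1],[24,-12,-1],[28,-14,-1],[32,-16,-1],[36,-18,-1],[40.1,-20.3,-1],[40.1,-20.3,-1],[40.1,-20.3,-1],[40.1,-20.3,-1],[40.1,-20.3,-1]], roll=[0.05,0.05,0.05,0.05,0.05,0.05,0.05,0.05,0.05,0.05,0.05,0.05,0.05,0.05], gripper=8.2)

```text
time: 21.0
position: [0.4678, 0.1719, 0.2851]
tool_rot: [2.315, 2.124, -0.002]
ft_force: [-0.1, 0.5, 0.0]
grip_width: 0.942
grip_force: 0.0
```

```bash
python3 -c "
from h import *
go((.470,.175,.08,85),(.470,.175,.012,85))"
```

```text
t 21.0 p [0.4678 0.1719 0.2851] yaw 85.1 q [-1.09 -0.06  0.66  1.74  0.04  1.45 -0.52] F [-0.1  0.5  0. ] g 8.19 0.0
(0.47, 0.175, 0.08, 85) slide [ 0.34  0.2  20.51] roll 0.001
(0.47, 0.175, 0.012, 85) slide [ 0.35  0.21 27.31] roll 0.001
```

Emit:
move_arm(slide=[[0.3,0.2,4],[0.3,0.2,8],[0.3,0.2,12],[0.3,0.2,16],[0.3,0.2,19.5],[0.3,0.2,19.5],[0.3,0.2,19.5],[0.3,0.2,19.5],[0.3,0.2,19.5]], roll=[0,0,0,0,0,0,0,0,0])

```text
time: 21.9
position: [0.4711, 0.177, 0.0927]
tool_rot: [2.312, 2.127, 0.006]
ft_force: [0.8, 0.2, 0.5]
grip_width: 0.94
grip_force: 0.0
```

```bash
python3 -c "
from h import *
go((.470,.175,.012,85))
"
```

```text
t 21.9 p [0.4711 0.177  0.0927] yaw 85.2 q [-1.05  0.13  0.68  1.99 -0.09  1.05 -0.41] F [0.8 0.2 0.5] g 8.18 0.0
(0.47, 0.175, 0.012, 85) slide [-0.23 -0.12  8.07] roll 0.004
```

Emit:
move_arm(slide=[[-0.1,-0.1,3],[-0.1,-0.1,6],[-0.1,-0.1,7.7],[-0.1,-0.1,8],[-0.1,-0.1,8],[-0.1,-0.1,8],[-0.1,-0.1,8]], roll=[0,0,0,0,0,0,0])

```text
time: 22.6
position: [0.4696, 0.1762, 0.012]
tool_rot: [2.311, 2.127, 0.004]
ft_force: [0.3, 0.2, -0.1]
grip_width: 0.943
grip_force: 0.0
```

Emit:
move_arm(slide=[[0,0,0],[0,0,0],[0,0,0],[0,0,0]], roll=[0,0,0,0], gripper=5.6, squeeze=4)

```text
time: 23.0
position: [0.4685, 0.1756, 0.0106]
tool_rot: [-2.312, -2.127, -0.0]
ft_force: [-0.5, 0.1, 0.3]
grip_width: 0.69
grip_force: 0.0
```

Emit:
move_arm(slide=[[0,0,0],[0,0,0]], roll=[0,0], gripper=4.9)

```text
time: 23.2
position: [0.4683, 0.1755, 0.0105]
tool_rot: [-2.312, -2.127, 0.0]
ft_force: [-0.0, 0.9, 0.1]
grip_width: 0.587
grip_force: 0.2
```

Emit:
move_arm(slide=[[0,0,0],[0,0,0]], roll=[0,0], gripper=4.2)

```text
time: 23.4
position: [0.4684, 0.1755, 0.0105]
tool_rot: [2.312, 2.127, -0.0]
ft_force: [-0.6, 0.6, 0.2]
grip_width: 0.504
grip_force: 0.1
```

Emit:
move_arm(slide=[[0,0,0],[0,0,0]], roll=[0,0], gripper=3.5)

```text
time: 23.6
position: [0.4685, 0.1755, 0.0105]
tool_rot: [2.312, 2.127, 0.0]
ft_force: [-1.0, -1.4, 0.7]
grip_width: 0.421
grip_force: 0.1
```

Emit:
move_arm(slide=[[0,0,0],[0,0,0],[0,0,0],[0,0,0]], roll=[0,0,0,0], gripper=2.5)

```text
time: 24.0
position: [0.4685, 0.1756, 0.0106]
tool_rot: [2.312, 2.127, 0.0]
ft_force: [0.3, -0.3, -0.1]
grip_width: 0.348
grip_force: 4.0
```

Emit:
move_arm(slide=[[0,0,0],[0,0,0],[0,0,0],[0,0,-0.7],[0,0,-1.4],[0,0,-1.95],[0,0,-1.95],[0,0,-1.95],[0,0,-1.95]], roll=[0,0,0,0,0,0,0,0,0], gripper=3.8)

```text
time: 24.9
position: [0.4683, 0.1755, 0.03]
tool_rot: [-2.312, -2.127, 0.0]
ft_force: [-0.6, 0.5, 0.5]
grip_width: 0.436
grip_force: 0.0
```

Emit:
move_arm(slide=[[0,0,0],[0,0,0],[0,0,0],[0,0,0],[0,0,0]], roll=[0,0,0,0,0], gripper=2.2, squeeze=12)

```text
time: 25.4
position: [0.4684, 0.1755, 0.03]
tool_rot: [-2.312, -2.127, 0.0]
ft_force: [-0.7, 0.3, -1.6]
grip_width: 0.339
grip_force: 12.0
```

```bash
python3 -c "
from h import *
go((.589,-.265,.30,85),(.589,-.265,.04,85))"
```

```text
t 25.4 p [0.4684 0.1755 0.03  ] yaw 85.2 q [-1.02  0.23  0.67  2.04 -0.17  0.93 -0.34] F [-0.7  0.3 -1.6] g 2.95 12.0
(0.589, -0.265, 0.3, 85) slide [-42.9   15.67 -27.  ] roll 0.004
(0.589, -0.265, 0.04, 85) slide [-42.9   15.67  -1.  ] roll 0.004
```

Emit:
move_arm(slide=[[0,0,-1],[0,0,-4],[0,0,-9],[0,0,-14],[0,0,-19],[0,0,-24],[0,0,-27],[-5,2,-27],[-9,3,-27],[-13,5,-27],[-17,6,-27],[-21,8,-27],[-25,9,-27],[-29,11,-27],[-33,12,-27],[-37,14,-27],[-42.9,15.7,-27],[-42.9,15.7,-27],[-42.9,15.7,-27],[-42.9,15.7,-27]], roll=[0,0,0,0,0,0,0,0,0,0,0,0,0,0,0,0,0,0,0,0])

```text
time: 27.4
position: [0.5894, -0.2644, 0.3003]
tool_rot: [-2.311, -2.127, -0.001]
ft_force: [-0.1, 1.1, -1.0]
grip_width: 0.342
grip_force: 12.0
```

Emit:
move_arm(slide=[[0,0,0],[0,0,5],[0,0,10],[0,0,15],[0,0,18],[0,0,18],[0,0,18],[0,0,18]], roll=[0,0,0,0,0,0,0,0])

```text
time: 28.2
position: [0.5911, -0.2651, 0.1229]
tool_rot: [2.308, 2.126, 0.004]
ft_force: [0.6, -0.5, -0.3]
grip_width: 0.338
grip_force: 12.0
```

```bash
python3 w.py w10; python3 -c "
from h import *
go((.589,-.265,.065,85),(.589,-.265,.039,85))"
python3 - <<'E'
from h import *;import pickle
c=pickle.load(open("pics/w10.pkl","rb"));im=cv2.imread("pics/w10.png").astype(np.float32)
s=monitor.get_state();R=Ro.from_rotvec(s["tool_rot"]).as_matrix()
# bottle cross profile along tool x at bottom plane & side
for y in(0,):
  for z in(28,):
    l=[]
    for x in range(-10,46,2):
        p=(proj("wrist",s["position"]+R@np.array([x,y,z])/1e3,c)+.5)*1.5-.5
        l.append((x,im[int(p[1].round()),int(p[0].round())].astype(int).tolist()))
    print(l)
E
```

```text
t 28.2 p [ 0.591  -0.2654  0.1229] yaw 85.3 q [-0.34  0.53  0.97  1.61 -0.46  1.24  0.64] F [ 0.  -0.2 -0.6] g 2.95 12.0
(0.589, -0.265, 0.065, 85) slide [ 0.03 -0.23  5.79] roll 0.005
(0.589, -0.265, 0.039, 85) slide [ 0.03 -0.24  8.39] roll 0.005
[(-10, [166, 164, 162]), (-8, [168, 165, 164]), (-6, [169, 165, 163]), (-4, [167, 164, 162]), (-2, [161, 158, 156]), (0, [150, 148, 146]), (2, [120, 131, 136]), (4, [93, 117, 128]), (6, [84, 103, 111]), (8, [106, 126, 136]), (10, [146, 144, 142]), (12, [144, 142, 140]), (14, [148, 148, 147]), (16, [247, 247, 248]), (18, [245, 245, 245]), (20, [245, 245, 245]), (22, [245, 245, 245]), (24, [245, 245, 245]), (26, [245, 245, 246]), (28, [245, 245, 245]), (30, [246, 245, 246]), (32, [246, 246, 246]), (34, [246, 246, 245]), (36, [133, 131, 129]), (38, [84, 79, 78]), (40, [85, 80, 79]), (42, [85, 80, 79]), (44, [85, 80, 79])]
```

Emit:
move_arm(slide=[[0.03,-0.1,3],[0.03,-0.1,5.5],[0.03,-0.1,7],[0.03,-0.1,8.2],[0.03,-0.1,8.5],[0.03,-0.1,8.5],[0.03,-0.1,8.5]], roll=[0,0,0,0,0,0,0])

```text
time: 28.95
position: [0.5895, -0.2651, 0.0367]
tool_rot: [2.31, 2.126, 0.002]
ft_force: [-0.8, 1.3, 6.2]
grip_width: 0.342
grip_force: 12.0
```

Emit:
move_arm(slide=[[0,0,-0.2],[0,0,-0.2],[0,0,-0.2],[0,0,-0.2],[0,0,-0.2],[0,0,-4],[0,0,-9],[0,0,-14],[0,0,-19],[0,0,-24],[0,0,-26],[0,0,-26],[0,0,-26]], roll=[0,0,0,0,0,0,0,0,0,0,0,0,0], gripper=5.0)

```text
time: 30.25
position: [0.5883, -0.2646, 0.2947]
tool_rot: [-2.312, -2.127, -0.0]
ft_force: [0.5, -0.3, -0.2]
grip_width: 0.574
grip_force: 0.0
```

```bash
python3 -c "
from h import *
go((.582,.311,.30,20))"; python3 w.py w11
```

```text
t 30.2 p [ 0.5883 -0.2646  0.2947] yaw 85.2 q [-0.36  0.43  1.04  1.38 -0.37  1.54  0.57] F [ 0.5 -0.3 -0.2] g 4.99 0.0
(0.582, 0.311, 0.3, 20) slide [57.31 -5.4  -0.51] roll 1.139
```

Emit:
move_arm(slide=[[5,0,-1],[9,-1,-1],[13,-1,-1],[17,-2,-1],[21,-2,-1],[25,-2,-1],[29,-3,-1],[33,-3,-1],[37,-4,-1],[41,-4,-1],[45,-4,-1],[49,-5,-1],[53,-5,-1],[57.3,-5.4,-1],[57.3,-5.4,-1],[57.3,-5.4,-1],[57.3,-5.4,-1],[57.3,-5.4,-1]], roll=[0.1,0.2,0.3,0.4,0.5,0.6,0.7,0.8,0.9,1.0,1.1,1.139,1.139,1.139,1.139,1.139,1.139,1.139], gripper=8.2)

```text
time: 32.1
position: [0.5823, 0.3089, 0.3049]
tool_rot: [3.095, 0.541, -0.001]
ft_force: [-0.3, 0.4, 0.5]
grip_width: 0.942
grip_force: 0.0
```

```bash
python3 -c "
from h import *
go((.5825,.311,.11,20))"
```

```text
t 32.1 p [0.5823 0.3089 0.3049] yaw 19.8 q [-1.28  0.5   1.12  1.32 -0.44  1.59 -1.44] F [-0.3  0.4  0.5] g 8.19 0.0
(0.5825, 0.311, 0.11, 20) slide [ 0.1  -0.19 19.49] roll -0.003
```

Emit:
move_arm(slide=[[0.1,-0.1,4],[0.1,-0.1,9],[0.1,-0.1,14],[0.1,-0.1,18.5],[0.1,-0.1,18.5],[0.1,-0.1,18.5],[0.1,-0.1,18.5]], roll=[0,0,0,0,0,0,0])

```text
time: 32.8
position: [0.5848, 0.3121, 0.1235]
tool_rot: [-3.093, -0.544, -0.007]
ft_force: [0.1, -0.8, 0.8]
grip_width: 0.942
grip_force: 0.0
```

```bash
python3 -c "
from h import *
go((.5825,.311,.031,20))"
```

```text
t 32.8 p [0.5848 0.3121 0.1235] yaw 19.9 q [-1.27  0.6   1.04  1.57 -0.54  1.27 -1.37] F [ 0.1 -0.8  0.8] g 8.19 0.0
(0.5825, 0.311, 0.031, 20) slide [-0.3   0.03  9.24] roll -0.001
```

Emit:
move_arm(slide=[[-0.1,0,3],[-0.1,0,6],[-0.1,0,8.5],[-0.1,0,9.1],[-0.1,0,9.1],[-0.1,0,9.1],[-0.1,0,9.1]], roll=[0,0,0,0,0,0,0])

```text
time: 33.5
position: [0.5832, 0.3124, 0.0313]
tool_rot: [-3.093, -0.545, -0.005]
ft_force: [-0.6, -0.2, 0.8]
grip_width: 0.941
grip_force: 0.0
```

Emit:
move_arm(slide=[[0,0,0],[0,0,0],[0,0,0],[0,0,0],[0,0,0],[0,0,0],[0,0,0]], roll=[0,0,0,0,0,0,0], gripper=4.0)

```text
time: 34.2
position: [0.5817, 0.3118, 0.029]
tool_rot: [3.094, 0.545, -0.0]
ft_force: [0.3, 0.0, 1.1]
grip_width: 0.537
grip_force: 12.0
```

```bash
python3 -c "
from h import *
go((.481,-.1945,.30,-80),(.481,-.1945,.04,-80))"; python3 w.py w12;python3 - <<'E'
from h import *;import pickle
c=pickle.load(open("pics/w12.pkl","rb"));im=cv2.imread("pics/w12.png").astype(np.float32)
s=monitor.get_state();R=Ro.from_rotvec(s["tool_rot"]).as_matrix()
l=[]
for x in range(6,46,2):
    p=(proj("wrist",s["position"]+R@np.array([x,0,31])/1e3,c)+.5)*1.5-.5
    l.append((x,im[int(p[1].round()),int(p[0].round())].astype(int).tolist()))
print(l)
E
```

```text
t 34.2 p [0.5817 0.3118 0.029 ] yaw 20.0 q [-1.23  0.69  0.97  1.65 -0.62  1.13 -1.32] F [0.3 0.  1.1] g 4.67 12.0
(0.481, -0.1945, 0.3, -80) slide [-26.77  44.14 -27.09] roll 1.745
(0.481, -0.1945, 0.04, -80) slide [-26.77  44.14  -1.09] roll 1.745
[(6, [188, 185, 183]), (8, [189, 185, 183]), (10, [186, 182, 180]), (12, [186, 182, 180]), (14, [184, 180, 178]), (16, [187, 183, 180]), (18, [186, 182, 180]), (20, [186, 182, 180]), (22, [166, 143, 119]), (24, [167, 143, 119]), (26, [167, 143, 119]), (28, [166, 143, 118]), (30, [167, 143, 118]), (32, [166, 141, 117]), (34, [226, 217, 207]), (36, [215, 204, 196]), (38, [183, 171, 164]), (40, [125, 115, 108]), (42, [166, 141, 116]), (44, [166, 142, 117])]
```

Emit:
move_arm(slide=[[0,0,-1],[0,0,-4],[0,0,-9],[0,0,-14],[0,0,-19],[0,0,-24],[0,0,-27],[-2,4,-27],[-4,8,-27],[-7,12,-27],[-10,16,-27],[-12,20,-27],[-14,24,-27],[-17,28,-27],[-19,32,-27],[-22,36,-27],[-24,40,-27],[-26.8,44.3,-27],[-26.8,44.3,-27],[-26.8,44.3,-27]], roll=[0,0,0,0,0,0,0,0.15,0.3,0.45,0.6,0.75,0.9,1.05,1.2,1.35,1.5,1.65,1.745,1.745])

```text
time: 36.25
position: [0.4801, -0.1991, 0.2994]
tool_rot: [-2.399, 2.026, 0.0]
ft_force: [0.3, -0.1, 0.5]
grip_width: 0.537
grip_force: 12.0
```

Emit:
move_arm(slide=[[0,0,0],[0,0,0],[0,0,4],[0,0,9],[0,0,14],[0,0,18],[0,0,18],[0,0,18],[0,0,18]], roll=[0,0,0,0,0,0,0,0,0])

```text
time: 37.15
position: [0.4833, -0.1962, 0.1215]
tool_rot: [-2.407, 2.016, -0.005]
ft_force: [0.3, -0.7, -0.7]
grip_width: 0.535
grip_force: 12.0
```

```bash
python3 w.py w13
python3 - <<'E'
from h import *;import pickle
go((.481,-.196,.038,-80))
c=pickle.load(open("pics/w13.pkl","rb"));im=cv2.imread("pics/w13.png").astype(np.float32)
# pocket estimates: sample radial profile at z=.036 for vial pocket and (visible part) white pocket
for nm,cx,cy in(("vial",.475,-.2548),("white",.481,-.1935)):
  for a in range(0,360,30):
    l=[]
    for r in range(10,40,2):
        P=(cx+r/1e3*np.cos(np.radians(a)),cy+r/1e3*np.sin(np.radians(a)),.036)
        p=(proj("wrist",P,c)+.5)*1.5-.5
        l.append(int(im[int(p[1].round()),int(p[0].round())].mean()) if 0<=p[0]<767 and 0<=p[1]<575 else -1)
    print(nm,a,l)
E
```

```text
t 37.2 p [ 0.4834 -0.1962  0.1216] yaw -79.9 q [-0.72  0.23  1.18  1.93 -0.24  1.13 -2.41] F [ 0.4  0.4 -0.7] g 4.69 12.0
(0.481, -0.196, 0.038, -80) slide [-0.07  0.27  8.36] roll 0.002
vial 0 [243, 242, 242, 243, 242, 129, 79, 80, 79, 78, 78, 78, 77, 75, 196]
vial 30 [242, 242, 242, 242, 222, 72, 78, 78, 77, 76, 76, 76, 76, 75, 75]
vial 60 [242, 242, 242, 244, 105, 66, 76, 79, 78, 78, 77, 78, 75, 76, 75]
vial 90 [243, 212, 140, 142, 56, 56, 71, 79, 79, 79, 71, 124, 139, 163, 234]
vial 120 [142, 141, 140, 140, 74, 54, 60, 71, 78, 77, 78, 79, 77, 77, 78]
vial 150 [141, 141, 141, 140, 103, 53, 54, 61, 78, 80, 79, 80, 80, 80, 82]
vial 180 [142, 141, 143, 141, 139, 71, 53, 56, 79, 83, 84, 84, 85, 85, 86]
vial 210 [142, 142, 142, 143, 143, 134, 57, 57, 76, 85, 87, 86, 88, 88, 89]
vial 240 [141, 144, 143, 143, 143, 143, 105, 65, 86, 88, 89, 89, 90, 98, 170]
vial 270 [243, 173, 157, 144, 145, 145, 130, 82, 87, 88, 88, 89, 160, 211, 185]
vial 300 [243, 243, 243, 243, 243, 244, 79, 85, 85, 85, 86, 86, 86, 86, 86]
vial 330 [243, 243, 242, 243, 243, 197, 80, 82, 81, 83, 82, 81, 82, 81, 82]
whi
[... 283 characters left out ...]
6, 137, 136, 137, 144, 150, 155, 157, 159]
white 120 [137, 137, 136, 135, 135, 135, 136, 135, 136, 137, 136, 139, 146, 151, 153]
white 150 [135, 135, 135, 134, 135, 134, 135, 134, 134, 134, 132, 133, 132, 130, 131]
white 180 [135, 134, 134, 133, 132, 132, 132, 137, 105, 53, 51, 50, 63, 75, 75]
white 210 [134, 134, 212, 212, 137, 137, 137, 138, 137, 137, 131, 62, 63, 76, 77]
white 240 [221, 240, 241, 241, 242, 215, 161, 138, 138, 137, 139, 71, 77, 78, 78]
white 270 [239, 240, 240, 241, 241, 241, 241, 242, 241, 243, 89, 78, 77, 78, 79]
white 300 [229, 241, 240, 240, 241, 241, 241, 241, 241, 200, 72, 76, 75, 72, 63]
white 330 [134, 172, 240, 240, 240, 240, 240, 240, 217, 51, 53, 52, 51, 51, 51]
```

Emit:
move_arm(slide=[[-0.1,0.4,1],[-0.1,0.4,3],[-0.1,0.4,4.5],[-0.1,0.4,4.5],[-0.1,0.4,4.5],[-0.1,0.4,4.5]], roll=[0,0,0,0,0,0])

```text
time: 37.8
position: [0.4777, -0.1962, 0.0748]
tool_rot: [-2.406, 2.019, -0.002]
ft_force: [-0.5, -0.3, -0.4]
grip_width: 0.533
grip_force: 12.0
```

```bash
python3 -c "
from h import *
go((.4785,-.196,.038,-80))"
```

```text
t 37.8 p [ 0.4777 -0.1962  0.0748] yaw -80.0 q [-0.65  0.3   1.13  1.98 -0.32  1.05 -2.35] F [-0.5 -0.3 -0.4] g 4.64 12.0
(0.4785, -0.196, 0.038, -80) slide [-0.01 -0.07  3.68] roll -0.0
```

Emit:
move_arm(slide=[[0,-0.1,1.5],[0,-0.1,2.8],[0,-0.1,3.5],[0,-0.1,3.7],[0,-0.1,3.7],[0,-0.1,3.7]], roll=[0,0,0,0,0,0])

```text
time: 38.4
position: [0.4784, -0.1959, 0.0373]
tool_rot: [-2.406, 2.019, -0.001]
ft_force: [0.2, -0.5, -0.9]
grip_width: 0.539
grip_force: 12.0
```

Emit:
move_arm(slide=[[0,0,0],[0,0,0],[0,0,0],[0,0,0],[0,0,0],[0,0,-3],[0,0,-7],[0,0,-12],[0,0,-17],[0,0,-22],[0,0,-26],[0,0,-26],[0,0,-26],[0,0,-26]], roll=[0,0,0,0,0,0,0,0,0,0,0,0,0,0], gripper=7.0)

```text
time: 39.8
position: [0.4777, -0.1952, 0.2958]
tool_rot: [2.407, -2.019, -0.002]
ft_force: [-0.2, -0.6, -0.1]
grip_width: 0.799
grip_force: 0.0
```

```bash
python3 -c "
from h import *
go((.499,.461,.30,60))"
```

```text
t 39.8 p [ 0.4777 -0.1952  0.2958] yaw -80.0 q [-0.85 -0.05  1.17  1.69  0.05  1.47 -2.65] F [-0.2 -0.6 -0.1] g 6.95 0.0
(0.499, 0.461, 0.3, 60) slide [-64.24 -13.52  -0.39] roll -2.443
```

Emit:
move_arm(slide=[[-4,-2,-1],[-8,-4,-1],[-12,-7,-1],[-16,-9,-1],[-20,-11,-1],[-24,-14,-1],[-28,-16,-1],[-31.9,-18,-1],[-36,-18.7,-1],[-40,-19.4,-1],[-44,-20.2,-1],[-48,-20.9,-1],[-52,-21.6,-1],[-54.5,-22,-1],[-57.5,-19,-1],[-61,-16,-1],[-64.2,-13.5,-1],[-64.2,-13.5,-1],[-64.2,-13.5,-1],[-64.2,-13.5,-1]], roll=[-0.15,-0.3,-0.45,-0.6,-0.75,-0.9,-1.05,-1.2,-1.35,-1.5,-1.65,-1.8,-1.95,-2.1,-2.25,-2.4,-2.443,-2.443,-2.443,-2.443], gripper=6.0)

```text
time: 41.8
position: [0.5006, 0.4583, 0.3056]
tool_rot: [2.721, 1.566, -0.003]
ft_force: [0.8, -1.0, 0.5]
grip_width: 0.691
grip_force: 0.0
```

```bash
python3 -c "
from h import *
go((.499,.461,.10,60),(.499,.461,.028,60))"
```

```text
t 41.8 p [0.5006 0.4583 0.3056] yaw 59.8 q [-1.17  0.4   0.56  1.25 -0.2   1.55 -1.17] F [ 0.8 -1.   0.5] g 6.01 0.0
(0.499, 0.461, 0.1, 60) slide [ 0.21 -0.29 20.55] roll -0.003
(0.499, 0.461, 0.028, 60) slide [ 0.22 -0.3  27.75] roll -0.003
```

Emit:
move_arm(slide=[[0.2,-0.3,4],[0.2,-0.3,9],[0.2,-0.3,14],[0.2,-0.3,19],[0.2,-0.3,20],[0.2,-0.3,20],[0.2,-0.3,20]], roll=[0,0,0,0,0,0,0])

```text
time: 42.5
position: [0.5002, 0.4636, 0.1098]
tool_rot: [-2.722, -1.568, -0.006]
ft_force: [0.8, -0.9, 0.9]
grip_width: 0.69
grip_force: 0.0
```

```bash
python3 -c "
from h import *
go((.498,.461,.03,60))"
```

```text
t 42.5 p [0.5002 0.4636 0.1098] yaw 59.9 q [-1.17  0.49  0.52  1.52 -0.26  1.2  -1.13] F [ 0.8 -0.9  0.9] g 6.0 0.0
(0.498, 0.461, 0.03, 60) slide [-0.36 -0.08  7.98] roll -0.002
```

Emit:
move_arm(slide=[[-0.2,0,3],[-0.2,0,6],[-0.2,0,7.5],[-0.2,0,7.8],[-0.2,0,7.8],[-0.2,0,7.8],[-0.2,0,7.8]], roll=[0,0,0,0,0,0,0])

```text
time: 43.2
position: [0.498, 0.4624, 0.0309]
tool_rot: [-2.72, -1.57, -0.004]
ft_force: [-0.1, -0.2, 1.0]
grip_width: 0.691
grip_force: 0.0
```

Emit:
move_arm(slide=[[0,0,0],[0,0,0],[0,0,0],[0,0,0],[0,0,0],[0,0,0]], roll=[0,0,0,0,0,0], gripper=2.6)

```text
time: 43.8
position: [0.4969, 0.4616, 0.0291]
tool_rot: [-2.721, -1.57, 0.0]
ft_force: [-0.4, 0.1, -0.0]
grip_width: 0.37
grip_force: 12.0
```

```bash
python3 w.py w14
python3 - <<'E'
from h import *;import pickle
go((.60,.38,.33,70),(.60,.15,.33,85),(.4725,-.2553,.33,85))
c=pickle.load(open("pics/w14.pkl","rb"));im=cv2.imread("pics/w14.png").astype(np.float32)
s=monitor.get_state();R=Ro.from_rotvec(s["tool_rot"]).as_matrix()
l=[]
for x in range(4,36,2):
    p=(proj("wrist",s["position"]+R@np.array([x,0,30])/1e3,c)+.5)*1.5-.5
    l.append((x,im[int(p[1].round()),int(p[0].round())].astype(int).tolist()))
print(l)
E
```

```text
t 43.9 p [0.4969 0.4616 0.0291] yaw 60.0 q [-1.16  0.57  0.49  1.59 -0.3   1.06 -1.11] F [ 0.2 -0.2  0.8] g 3.3 12.0
(0.6, 0.38, 0.33, 70) slide [ -1.91  13.   -30.09] roll -0.175
(0.6, 0.15, 0.33, 85) slide [-21.82  24.51 -30.09] roll -0.437
(0.4725, -0.2553, 0.33, 85) slide [-63.29  33.75 -30.09] roll -0.437
[(4, [106, 105, 113]), (6, [106, 106, 108]), (8, [107, 105, 109]), (10, [109, 106, 110]), (12, [108, 106, 111]), (14, [114, 109, 110]), (16, [162, 138, 113]), (18, [161, 137, 114]), (20, [164, 139, 114]), (22, [161, 136, 112]), (24, [161, 136, 111]), (26, [163, 138, 113]), (28, [162, 137, 112]), (30, [161, 136, 111]), (32, [161, 137, 112]), (34, [161, 137, 112])]
```

Emit:
move_arm(slide=[[0,0,-1],[0,0,-4],[0,0,-9],[0,0,-14],[0,0,-19],[0,0,-24],[0,0,-28],[-1,4,-28],[-1.5,8,-28],[-1.9,13,-28],[-5.5,15,-28],[-9,17,-28],[-13,19.5,-28],[-17,22,-28],[-21.8,24.5,-28],[-21.8,24.5,-28],[-21.8,24.5,-28]], roll=[0,0,0,0,0,0,0,-0.05,-0.1,-0.175,-0.22,-0.27,-0.32,-0.38,-0.437,-0.437,-0.437])

```text
time: 45.55
position: [0.6003, 0.1474, 0.3104]
tool_rot: [2.321, 2.117, 0.003]
ft_force: [-0.6, 0.5, 0.3]
grip_width: 0.372
grip_force: 12.0
```

```bash
python3 -c "
from h import *
go((.4725,-.254,.30,85))"
```

```text
t 45.5 p [0.6003 0.1474 0.3104] yaw 84.7 q [-0.78  0.25  0.62  1.42 -0.15  1.52 -0.26] F [-0.6  0.5  0.3] g 3.24 12.0
(0.4725, -0.254, 0.3, 85) slide [-41.15  -9.03   0.98] roll -0.005
```

Emit:
move_arm(slide=[[-4,-1,0.5],[-8,-2,0.5],[-12,-3,0.5],[-16,-3.5,0.5],[-20,-4.5,0.5],[-24,-5.5,0.5],[-28,-6,0.5],[-32,-7,0.5],[-36,-8,0.5],[-41.2,-9,0.5],[-41.2,-9,0.5],[-41.2,-9,0.5],[-41.2,-9,4],[-41.2,-9,8],[-41.2,-9,12],[-41.2,-9,16],[-41.2,-9,19],[-41.2,-9,19],[-41.2,-9,19],[-41.2,-9,19]], roll=[0,0,0,0,0,0,0,0,0,0,0,0,0,0,0,0,0,0,0,0])

```text
time: 47.55
position: [0.4766, -0.2521, 0.121]
tool_rot: [2.312, 2.123, 0.003]
ft_force: [-0.0, -0.8, -0.8]
grip_width: 0.373
grip_force: 12.0
```

```bash
python3 -c "
from h import *
go((.4725,-.254,.038,85))"
```

```text
t 47.5 p [ 0.4766 -0.2521  0.121 ] yaw 85.1 q [-0.38  0.22  0.91  1.88 -0.19  1.13  0.52] F [-0.  -0.8 -0.8] g 3.24 12.0
(0.4725, -0.254, 0.038, 85) slide [-0.23 -0.42  8.3 ] roll 0.002
```

Emit:
move_arm(slide=[[-0.2,-0.35,1.5],[-0.2,-0.35,3.5],[-0.2,-0.35,4.5],[-0.2,-0.35,4.5],[-0.2,-0.35,4.5],[-0.2,-0.35,4.5]], roll=[0,0,0,0,0,0])

```text
time: 48.15
position: [0.4715, -0.2545, 0.0749]
tool_rot: [2.315, 2.122, 0.001]
ft_force: [-0.1, 0.8, -0.8]
grip_width: 0.375
grip_force: 12.0
```

```bash
python3 -c "
from h import *
go((.4725,-.254,.038,85))"
```

```text
t 48.1 p [ 0.4715 -0.2545  0.0749] yaw 85.0 q [-0.34  0.28  0.89  1.93 -0.25  1.04  0.58] F [-0.1  0.8 -0.8] g 3.27 12.0
(0.4725, -0.254, 0.038, 85) slide [0.06 0.08 3.69] roll 0.0
```

Emit:
move_arm(slide=[[0,0.1,1.5],[0,0.1,2.8],[0,0.1,3.5],[0,0.1,3.7],[0,0.1,3.7],[0,0.1,3.7]], roll=[0,0,0,0,0,0])

```text
time: 48.75
position: [0.4717, -0.2543, 0.0366]
tool_rot: [-2.316, -2.122, 0.001]
ft_force: [0.2, -0.1, -0.6]
grip_width: 0.377
grip_force: 12.0
```

Emit:
move_arm(slide=[[0,0,0],[0,0,0],[0,0,0],[0,0,0],[0,0,0],[0,0,-3],[0,0,-7],[0,0,-12],[0,0,-17],[0,0,-22],[0,0,-26],[-5,0,-26],[-9,0,-26],[-9,0,-26],[-9,0,-26]], roll=[0,0,0,0,0,0,0,0,0,0,0,0,0,0,0], gripper=5.2)

```text
time: 50.25
position: [0.4633, -0.3448, 0.2967]
tool_rot: [-2.319, -2.119, 0.001]
ft_force: [1.0, 0.5, -0.3]
grip_width: 0.597
grip_force: 0.0
```

```bash
python3 w.py w15
python3 - <<'E'
from h import *
go()
w=cv2.imread("pics/w15.png");t=cams.get_image("top")[:,:,::-1];s=cams.get_image("scene")[:,:,::-1]
m=np.zeros((600,800,3),np.uint8)
m[:360,:480]=cv2.resize(w,(480,360))
m[:375,480:780]=cv2.resize(t[125:250,335:435],(300,375))
m[375:600,:320]=cv2.resize(s[280:365,190:311],(320,225))
m[375:600,320:620]=cv2.resize(t[110:260,80:280],(300,225))
cv2.imwrite("pics/final.png",cv2.convertScaleAbs(m,alpha=1.2))
E
```

```text
t 50.3 p [ 0.464  -0.3434  0.2967] yaw 85.0 q [-0.29  0.21  1.03  1.55 -0.18  1.49  0.66] F [-0.2  0.2  0.4] g 5.22 0.0
```

View pics/final.png

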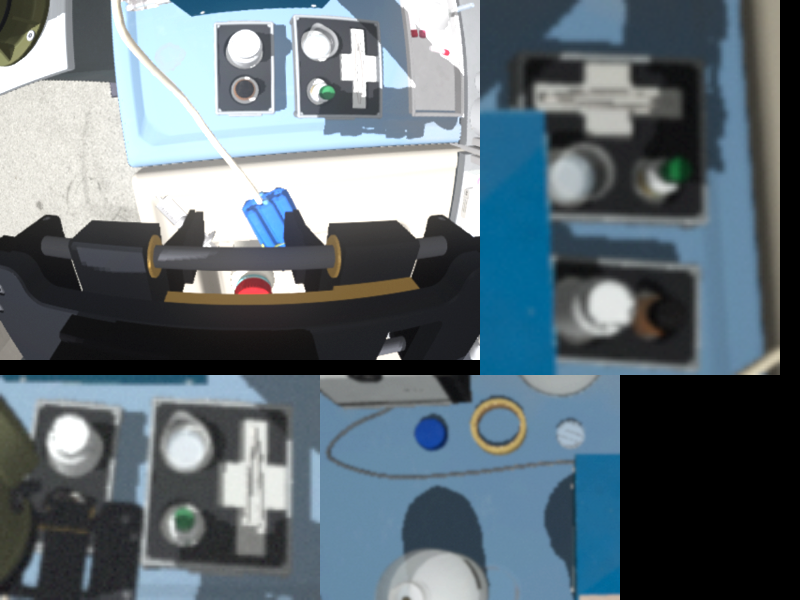

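Run:
```python
from h import *;import pickle
c=pickle.load(open("pics/w15.pkl","rb"));w=cv2.imread("pics/w15.png").astype(int)
def green(im):
    m=(im[:,:,1]>im[:,:,2]+40)&(im[:,:,1]>im[:,:,0]+25);n,l,s,ce=cv2.connectedComponentsWithStats(m.astype(np.uint8));i=1+s[1:,4].argmax();return ce[i],s[i,4]
def px(n,X):return proj(n,X,c if n=="wrist" else None)
print("wrist obs",(green(w)[0]+.5)/1.5-.5,"upright pred",px("wrist",(.589,-.2647,.072)))
s=cams.get_image("scene")[280:365,190:311,::-1].astype(int);print("scene obs",green(s)[0]+[190,280],"pred",px("scene",(.589,-.2647,.072)))
t=cams.get_image("top")[125:250,335:435,::-1].astype(int);print("top obs",green(t)[0]+[335,125],"pred",px("top",(.589,-.2647,.072)))
```

```text
wrist obs [349.1485  95.5515] upright pred [348.9123  96.7112]
scene obs [258.7778 331.5556] pred [258.7516 333.096 ]
top obs [399.     181.1875] pred [401.1467 181.4738]
```

The dropper's cap is where an upright, seated bottle would put it, and the other pieces look right too, so I'm handing in.

```bash
python3 -c "
from bench import workorder
print(workorder.close_job())"
```

```text
the job is handed in; nothing more can be done
None
```

Both kits are made up and handed in at about 50 s of the 134 s limit: the last pictures show all five pieces upright or flat in their pockets, and the petri dish, screw cap and tape in place.

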